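# Load spindle units into a covered storage cradle

## Task

Take the dust cover off the cradle and lay it flat and square on the sloped rest. Lower every spindle unit from the table into the cradle, one to each pair of slots, until both shaft ends sit on the slot floors; do not drop them in. When all are in, put the cover back on the cradle so that it sits level all round, and leave the other things on the bench where they are.

Things in the scene. Friction and masses are not known exactly. Their poses are not given: they have to be found in the camera images.
- cover_grip (a point): middle of the black handle bar on the loose dust cover; axes are the cover's: x along its length, z up out of its top. Bar along x, 122 mm long, 14 mm wide (y), 14 mm high (z); 23 mm free below it to the cover's top, over the middle 98 mm between its two posts. The rim's lower edge lies 44 mm below this point. With the cover on the cradle this point stands 70 mm above slot1
- cover: loose aluminium dust cover, a shallow lid 288 (x) x 134 (y) mm, 0.4 kg, on top of the cradle at the start. Origin at the centre of its underside (level with the rim's edge), 44 mm below the handle bar. Its rim, 10 mm deep, goes round the outside of the cradle's side plates with 6 mm play all round. Either way round is right
- board_mid (a point): sloped rest, fixed: plywood board 310 mm (x) by 160 mm (y), sloping down towards its own -y by 0.262 rad (15 degrees), with a 14 mm high lip along the low edge (inner face at y = -77 mm). Point: centre of the board's upper face, 56 mm above the table; axes are the board's, z square to it. With the cover laid on it flat and square, cover_grip is 44 mm along z from here; either way round is right
- cradle: fixed dark steel cradle: base plate and two upright side plates, 270 mm long (x), 8 mm thick, 100 mm apart inside (centred on y = +-54 mm), 98 mm high, with three pairs of slots open at the top, 90 mm apart along x. Slots 18 mm wide, widened to 42 mm at the mouth by 12 mm bevels; slot floor 43 mm below the plates' top edge. Origin under its centre on the table, z up; shafts lie along y
- slot0 (a point): the cradle's first (at -x) slot pair: where the middle of a unit lies when both its shaft ends sit on the slot floors; midway between the plates, 62 mm above the table. Axes are the cradle's; the shaft lies along y, either way round, housing turned any way about it
- slot1 (a point): the cradle's middle slot pair: where the middle of a unit lies when both its shaft ends sit on the slot floors; midway between the plates, 62 mm above the table. Axes are the cradle's; the shaft lies along y, either way round, housing turned any way about it
- slot2 (a point): the cradle's last (at +x) slot pair: where the middle of a unit lies when both its shaft ends sit on the slot floors; midway between the plates, 62 mm above the table. Axes are the cradle's; the shaft lies along y, either way round, housing turned any way about it
- unit0_mid (a point): spindle unit, loose, 0.5 kg (varies): blue bearing housing 44 mm (x) by 70 mm (y) by 44 mm (z), with a 14 mm round steel shaft along y, 150 mm long in all, sticking out 40 mm at each end. This point is its middle, on the shaft axis; it lies with this point 22 mm above the table. All units are alike; two or three are present (None if absent)
- unit1_mid (a point): spindle unit, loose, 0.5 kg (varies): blue bearing housing 44 mm (x) by 70 mm (y) by 44 mm (z), with a 14 mm round steel shaft along y, 150 mm long in all, sticking out 40 mm at each end. This point is its middle, on the shaft axis; it lies with this point 22 mm above the table. All units are alike; two or three are present (None if absent)
- unit2_mid (a point): spindle unit, loose, 0.5 kg (varies): blue bearing housing 44 mm (x) by 70 mm (y) by 44 mm (z), with a 14 mm round steel shaft along y, 150 mm long in all, sticking out 40 mm at each end. This point is its middle, on the shaft axis; it lies with this point 22 mm above the table. All units are alike; two or three are present (None if absent)
- oil_can: grey can, 54 mm across, 130 mm tall; a bystander, not to be disturbed. Origin at the centre of its underside
- bearing: steel ring lying flat, 72 mm across, 18 mm high; a bystander, not to be disturbed. Origin at the centre of its underside
- wrench: wrench lying flat, 190 mm long; a bystander, not to be disturbed
- driver: screwdriver lying flat, 200 mm long; a bystander, not to be disturbed
- jar: pale jar, 66 mm across, 90 mm tall; a bystander, not to be disturbed. Origin at the centre of its underside
- carton: cardboard carton 120 x 90 x 70 mm; a bystander, not to be disturbed. Origin at the centre of its underside
Not all that is in view belongs to the job. What is shaped like the part that bears unit2_mid but yellow is not meant. Leave any orange look-alike of the part that bears unit0_mid alone.

How it is judged:
On the way, in this order (a step that is already met when the one before it is completed fails the run):
1. the cover lies flat and square on the sloped rest, let go (x of cover_grip in the frame of board_mid between -0.035 and 0.035 m and y of cover_grip in the frame of board_mid between -0.03 and 0.03 m and z of cover_grip in the frame of board_mid between 0.038 and 0.05 m and angle between the z axis of cover_grip and the z axis of board_mid, either way round below 0.08 rad and angle between the x axis of cover_grip and the x axis of board_mid, either way round below 0.2 rad and contact force between cover and the fingers below 0.3 N and linear speed of cover below 0.03 m/s), for 0.2 s.
2. every unit present sits with both shaft ends at the bottom of a pair of slots, let go, while the cover is still on the rest (all of step 1 and ((x of unit0_mid in the frame of slot0 between -0.006 and 0.006 m and y of unit0_mid in the frame of slot0 between -0.017 and 0.017 m and z of unit0_mid in the frame of slot0 between -0.004 and 0.004 m) or (x of unit0_mid in the frame of slot1 between -0.006 and 0.006 m and y of unit0_mid in the frame of slot1 between -0.017 and 0.017 m and z of unit0_mid in the frame of slot1 between -0.004 and 0.004 m) or (x of unit0_mid in the frame of slot2 between -0.006 and 0.006 m and y of unit0_mid in the frame of slot2 between -0.017 and 0.017 m and z of unit0_mid in the frame of slot2 between -0.004 and 0.004 m)) and angle between the y axis of each of unit0_mid, unit1_mid, unit2_mid and the y axis of slot1, either way round below 0.06 rad and contact force between each of unit0, unit1, unit2 and the fingers below 0.3 N and ((x of unit1_mid in the frame of slot0 between -0.006 and 0.006 m and y of unit1_mid in the frame of slot0 between -0.017 and 0.017 m and z of unit1_mid in the frame of slot0 between -0.004 and 0.004 m) or (x of unit1_mid in the frame of slot1 between -0.006 and 0.006 m and y of unit1_mid in the frame of slot1 between -0.017 and 0.017 m and z of unit1_mid in the frame of slot1 between -0.004 and 0.004 m) or (x of unit1_mid in the frame of slot2 between -0.006 and 0.006 m and y of unit1_mid in the frame of slot2 between -0.017 and 0.017 m and z of unit1_mid in the frame of slot2 between -0.004 and 0.004 m)) and ((x of unit2_mid in the frame of slot0 between -0.006 and 0.006 m and y of unit2_mid in the frame of slot0 between -0.017 and 0.017 m and z of unit2_mid in the frame of slot0 between -0.004 and 0.004 m) or (x of unit2_mid in the frame of slot1 between -0.006 and 0.006 m and y of unit2_mid in the frame of slot1 between -0.017 and 0.017 m and z of unit2_mid in the frame of slot1 between -0.004 and 0.004 m) or (x of unit2_mid in the frame of slot2 between -0.006 and 0.006 m and y of unit2_mid in the frame of slot2 between -0.017 and 0.017 m and z of unit2_mid in the frame of slot2 between -0.004 and 0.004 m))), for 0.2 s.
At the end, for the whole second after the job is handed in: Each unit present rests in a slot pair (within 6 mm along the cradle, 17 mm across, 4 mm in height, shaft within 0.06 rad of the cradle's y); the cover is on the cradle (within 11 mm of centre each way, 5 mm in height, level within 0.04 rad) and still; all released (((x of unit0_mid in the frame of slot0 between -0.006 and 0.006 m and y of unit0_mid in the frame of slot0 between -0.017 and 0.017 m and z of unit0_mid in the frame of slot0 between -0.004 and 0.004 m) or (x of unit0_mid in the frame of slot1 between -0.006 and 0.006 m and y of unit0_mid in the frame of slot1 between -0.017 and 0.017 m and z of unit0_mid in the frame of slot1 between -0.004 and 0.004 m) or (x of unit0_mid in the frame of slot2 between -0.006 and 0.006 m and y of unit0_mid in the frame of slot2 between -0.017 and 0.017 m and z of unit0_mid in the frame of slot2 between -0.004 and 0.004 m)) and angle between the y axis of each of unit0_mid, unit1_mid, unit2_mid and the y axis of slot1, either way round below 0.06 rad and contact force between each of unit0, unit1, unit2, cover and the fingers below 0.3 N and ((x of unit1_mid in the frame of slot0 between -0.006 and 0.006 m and y of unit1_mid in the frame of slot0 between -0.017 and 0.017 m and z of unit1_mid in the frame of slot0 between -0.004 and 0.004 m) or (x of unit1_mid in the frame of slot1 between -0.006 and 0.006 m and y of unit1_mid in the frame of slot1 between -0.017 and 0.017 m and z of unit1_mid in the frame of slot1 between -0.004 and 0.004 m) or (x of unit1_mid in the frame of slot2 between -0.006 and 0.006 m and y of unit1_mid in the frame of slot2 between -0.017 and 0.017 m and z of unit1_mid in the frame of slot2 between -0.004 and 0.004 m)) and ((x of unit2_mid in the frame of slot0 between -0.006 and 0.006 m and y of unit2_mid in the frame of slot0 between -0.017 and 0.017 m and z of unit2_mid in the frame of slot0 between -0.004 and 0.004 m) or (x of unit2_mid in the frame of slot1 between -0.006 and 0.006 m and y of unit2_mid in the frame of slot1 between -0.017 and 0.017 m and z of unit2_mid in the frame of slot1 between -0.004 and 0.004 m) or (x of unit2_mid in the frame of slot2 between -0.006 and 0.006 m and y of unit2_mid in the frame of slot2 between -0.017 and 0.017 m and z of unit2_mid in the frame of slot2 between -0.004 and 0.004 m)) and x of cover_grip in the frame of slot1 between -0.011 and 0.011 m and y of cover_grip in the frame of slot1 between -0.011 and 0.011 m and z of cover_grip in the frame of slot1 between 0.065 and 0.075 m and angle between cover_grip's own z axis and vertical below 0.04 rad and linear speed of cover below 0.03 m/s); the robot touches nothing.
It fails at once if a unit is dropped into the cradle from more than about 3 cm (falls free faster than 0.75 m/s above the slots) ((linear speed of unit0 above 0.75 m/s and height (world z) of unit0_mid above 0.075 m and contact force between unit0 and the fingers below 0.1 N) or (linear speed of unit1 above 0.75 m/s and height (world z) of unit1_mid above 0.075 m and contact force between unit1 and the fingers below 0.1 N) or (linear speed of unit2 above 0.75 m/s and height (world z) of unit2_mid above 0.075 m and contact force between unit2 and the fingers below 0.1 N)).
It fails at once if a bystander is moved more than 4 cm (distance of any of oil_can, bearing, wrench, driver, jar, carton from where it was at the start of the episode above 0.04 m).
Of unit0, unit1, unit2 only 2 to 3 are there at a start; the rules pass over those that are not, and their reading is None.
At some moment in a run one of unit0, unit1, unit2 may be knocked a few centimetres aside while the robot is not near it.
It also fails if it takes over 208 s, if anything falls off the work surface, if the arm or the gripper's body presses on something with over 40 N, if the wrist force passes 120 N, or if a joint passes its speed limit or range.

## Robot

A 6-joint arm with a two-finger parallel gripper is mounted at the origin on the work surface. World frame = base frame: x ahead of the robot, y to its left, z up, the work surface at z = 0. Lengths are in m, angles in rad, forces in N, time in s.
With the tool pointing down it reaches from about 0.35 to 0.725 m from the base axis. Payload 4.3 kg.
Tool frame: the origin (TCP) lies between the finger pads; the fingertips stand 19 mm ahead of it and the grasp point (between the pads) is the TCP; x points along the fingers, y is the direction in which the jaws open and shut, and the axes are right-handed (so a half turn about x gives the same grasp; the last joint's range is limited). The gripper opens to 85 mm and grips with 20 to 120 N. Pads are 22 mm wide; open, the fingers measure 114 mm over their backs; the gripper's body (76 mm by 85 mm) begins 54 mm behind the grasp point. The pads swing forward as they close: fully open they stand 13 mm farther back than shut.
Start: joints at [1.12, 0.377, 0.081, 1.274, 0, 1.46], TCP at [0.192, 0.542, 0.23] pointing down, gripper open.
Joint ranges: [-2.72, 2.72], [-0.84, 1.66], [-1.02, 1.22], [-1.77, 2.12], [-1.37, 1.28], [-3.14, 3.14]. Speed limits (rad/s): [2.57, 2.57, 3.14, 3.14, 3.14, 3.14].

## Interface

Orientations are given as [roll, pitch, yaw] about the fixed x, y, z axes, in that order (R = Rz(yaw) Ry(pitch) Rx(roll)).
In Python, from workcell import * gives the robot as it stands.
- The arm moves only by the tool send_rows, never from a script. Its arguments are lists of equal length, an entry for each row: "fingers": the finger opening in m, from 0 to 0.0854; "delta_pos": the shift along the tool's x, y, z in m, a list of three; "yaw": the turn about the tool's x in degrees. In form: {"fingers": [fingers, ...], "delta_pos": [[tx, ty, tz], ...], "yaw": [yaw, ...]}. A call has exactly 8 rows; each row is the pose to reach, as a shift and turn from the pose commanded when the call began, along the tool's axes at that moment; what a row does not reach only later rows make up. A row lasts 1/12 s, in which the tool goes at most 41.7 mm and 7.16 degrees, less where a joint would pass 70% of its speed; a pose out of reach is approached as far as the arm can. A call with a gripper value outside its range is refused whole. The fingers move at their own pace and stop on an object; "grip_force" is the grip in N (left out, the last holds). Time passes only in rows, so rows that repeat a pose let the fingers close, or fill a call up. It gives the time, the measured TCP pose, the force and the opening at its end, in the units of the state.
- observe(): the state, without advancing time (a new reading comes with each control period).
- grab_frame(name): name is "scene" or "top" or "wrist"; returns (picture, depth): 480x640x3 uint8, red, green, blue; 480x640 float32, m along the optical axis (not along the pixel's ray), 0 where there is no reading.
- get_calibration(name): a dict with "mtx" (3x3 intrinsics, pixels), "view" (4x4, takes a point from world to camera coordinates). Camera axes: x right, y up, looking along -z (the intrinsics and any distortion apply to the point x, -y, -z); pixel columns grow to the right and rows downward; lengths in m; the calibration is good to about 2 mm. A picture is of the moment at which its call begins: read the wrist's pose just before it. get_calibration takes no time and is no camera call; for the wrist camera it gives the pose at the moment of the call.
- job_done(): hands the job in, once; it reports no verdict.
Trained networks look in the newest picture that a camera, given by its name, has taken for a name from the list of things; names that differ only in an ending like _2 or _b are one class to them, and where a whole thing is asked for, a point or a joint stands for the part that bears it (a point fixed in the world has none). Each returns a list of dicts, best first, with "conf" (0 to 1); they miss things now and then, are a little off and sometimes report something else, mostly with a low value. They report only what shows in the picture. A call takes as long as a camera call. They do not tell look-alikes from the thing itself.
- search_frame(camera, label): "point" ([x, y, z] in m, in world coordinates, good to about 4 mm: the middle of the surface that is visible of it).
- mark_of(camera, label): "point" ([x, y, z] in m, in world coordinates, good to about 4 mm: a listed point, or the origin of a listed thing).
The state is a dict: "time_s": time; "qpos": joint angles; "joint_velocities": joint speeds; "joint_efforts": joint torques, N m; "position": TCP position; "ee_rot": TCP orientation; "contact_force": force on the tool from outside, world axes, zero at the start; "torque": the same for the moment, N m; "width": opening from 0.0 (shut) to 1.0 (fully open).
Only numpy, scipy, OpenCV 4.12 (cv2) and the standard library are available. Lean on these libraries where they do the work, as an engineer would, in place of code of your own. Each camera call takes 0.05 s, during which the arm holds its last target.

## Working session

There is one attempt and no reset: what is moved stays moved. The work goes in short steps, Python scripts to look and compute and a tool call to move; the robot and the scene stay as the last step left them, time stands still between calls to the robot, and variables do not carry over. Pictures are saved under pics/ and viewed, and the job is handed in when it is done.

Besides the shell and the picture viewer there is one more tool, called after "Call:" by a JSON object that holds its "name" and its "arguments", one argument or row to a line. send_rows: Moves the arm, as the interface text tells. Its arguments: {"type":"object","properties":{"fingers":{"type":"array","items":{"type":"number"}},"delta_pos":{"type":"array","items":{"type":"array","items":{"type":"number"}}},"yaw":{"type":"array","items":{"type":"number"}},"grip_force":{"type":"number"}},"required":["fingers","delta_pos","yaw"]}

```bash
ls; mkdir -p pics
cat > h.py <<'E'
from workcell import *
import numpy as np, cv2
def snap(n,f):
    im,d=grab_frame(n); cv2.imwrite('pics/'+f+'.png',im[:,:,::-1]); np.save('pics/'+f+'.npy',d); return im,d
E
python3 - <<'E'
from h import *
s=observe(); print(s)
for n in("scene","top","wrist"):
    snap(n,n+"0"); c=get_calibration(n); print(n,c)
for cam in("top","scene"):
  for l in ["cover_grip","board_mid","slot0","slot1","slot2","unit0_mid","cover","cradle","oil_can","bearing","wrench","driver","jar","carton"]:
    try: print(cam,l,[(np.round(r['point'],3).tolist(),round(r['conf'],2)) for r in mark_of(cam,l)])
    except Exception as e: print(l,e)
print(observe()['time_s'])
E
```

```text
pics
{'time_s': 0.0, 'qpos': array([1.11969485e+00, 3.78084617e-01, 7.96330561e-02, 1.27437889e+00,
       4.10625444e-06, 1.46052291e+00]), 'joint_velocities': array([-2.39029244e-03,  3.57140818e-04,  9.13359783e-05,  2.70512477e-03,
        4.35437275e-04, -6.01484228e-04]), 'joint_efforts': array([-7.43360270e-04, -4.63610065e+01,  2.69873518e+01,  2.11113511e-02,
       -6.58060435e-05,  4.81920679e-06]), 'position': array([0.19189884, 0.54134684, 0.22905133]), 'ee_rot': array([-1.68308842,  1.5687622 , -2.02391648]), 'contact_force': array([-0.26115309, -0.16755864,  1.00338792]), 'torque': array([0.0126746 , 0.02838767, 0.04110453]), 'width': 0.9953545705631136}
scene {'mtx': array([[573.63607453,   0.        , 311.77047907],
       [  0.        , 573.63607453, 246.26580506],
       [  0.        ,   0.        ,   1.        ]]), 'view': array([[-0.40368287,  0.91484695, -0.00975704,  0.21149747],
       [-0.75300665, -0.32617469,  0.57148146,  0.29291892],
       [ 0.51963557,  0.23804439,  0.82055697, -1.75631421],
       [ 0.        ,  0.        ,  0.        ,  1.        ]])}
[... 1432 characters left out ...]
.002], 0.69), ([0.654, -0.248, 0.019], 0.52), ([0.4, -0.472, -0.0], 0.27)]
top carton [([0.5, 0.474, -0.002], 0.66)]
scene cover_grip [([0.568, 0.027, 0.133], 0.92)]
scene board_mid [([0.544, 0.26, 0.056], 0.82)]
scene slot0 []
scene slot1 []
scene slot2 []
scene unit0_mid [([0.172, -0.332, 0.018], 0.96)]
scene cover [([0.57, 0.023, 0.086], 0.6)]
scene cradle []
scene oil_can [([0.634, -0.39, 0.003], 0.87)]
scene bearing [([0.334, -0.272, -0.005], 0.95), ([0.463, -0.209, 0.025], 0.72)]
scene wrench [([0.759, 0.031, -0.0], 0.73)]
scene driver [([0.4, -0.472, 0.001], 0.9)]
scene jar [([0.293, 0.226, -0.0], 0.63)]
scene carton [([0.499, 0.476, -0.001], 0.96), ([0.399, -0.47, -0.001], 0.6)]
1.55
```

View pics/top0.png

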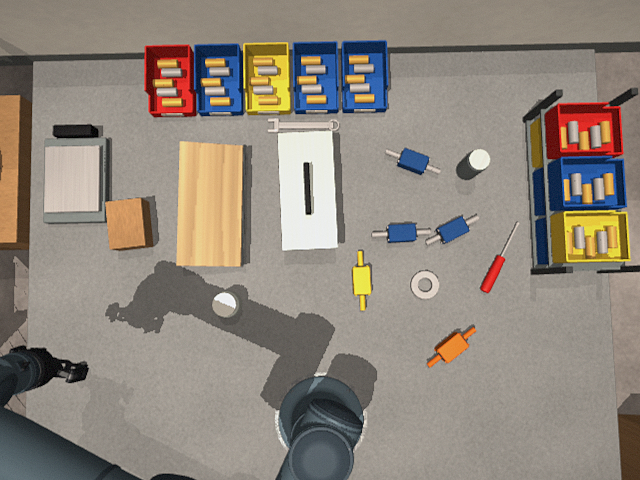

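View pics/scene0.png

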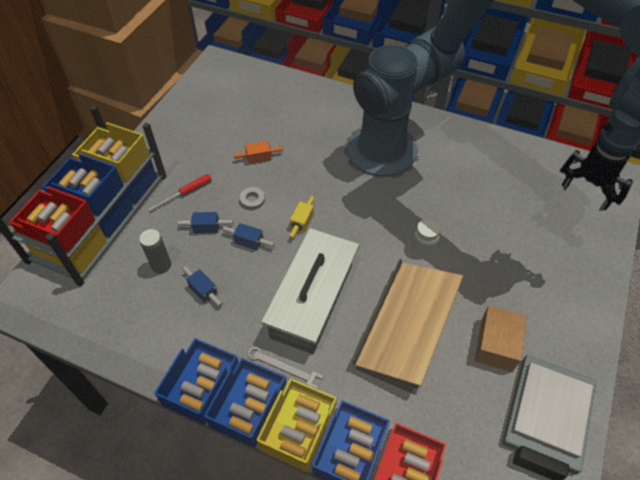

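View pics/wrist0.png

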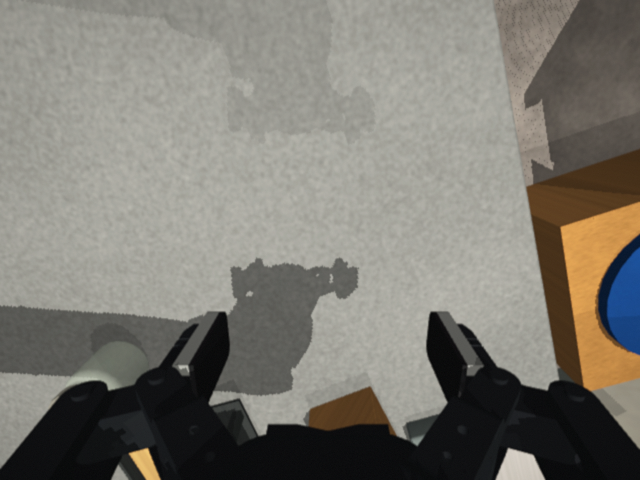

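The top view shows the white cover with its black bar at (308,188), the board at (211,203), and three blue units at (413,161), (402,232) and (453,229). It also shows a yellow decoy at (362,280) and an orange one at (452,346). Next I measure the poses from depth.

```bash
cat >> h.py <<'E'
def cloud(n,d,cal=None):
    c=cal or get_calibration(n); K=c['mtx']; V=c['view']
    v,u=np.mgrid[0:480,0:640]
    P=np.stack([(u-K[0,2])/K[0,0]*d,-(v-K[1,2])/K[1,1]*d,-d],-1)
    W=(P-V[:3,3])@V[:3,:3]
    W[d<=0]=np.nan
    return W
def pca(p):
    m=p.mean(0); w,U=np.linalg.eigh(np.cov((p-m).T)); return m,w,U
def rect(mask,W,z=None):
    out=[]
    n,l,st,ce=cv2.connectedComponentsWithStats(mask.astype(np.uint8))
    for i in range(1,n):
        if st[i,4]<100: continue
        p=W[l==i]; p=p[~np.isnan(p).any(1)]
        (c,s,a)=cv2.minAreaRect((p[:,:2]*1000).astype(np.float32))
        if s[0]<s[1]: a+=90; s=s[::-1]
        a=(a+90)%180-90
        out.append((np.round(ce[i]),np.round(np.array(c)/1000,4),np.round(s,1),round(a,1),round(float(np.median(p[:,2])),4)))
    return out
def go(x,y,z,ang=None):
    """world target of TCP; ang = jaw direction angle in world xy, deg (mod 180)"""
    from scipy.spatial.transform import Rotation as Ro
    s=observe(); R=Ro.from_euler('xyz',s['ee_rot']).as_matrix()
    d=R.T@(np.array([x,y,z])-s['position'])
    ja=np.degrees(np.arctan2(R[1,1],R[0,1]))
    t=None
    if ang is not None:
        # tool x down: +turn about tool x = -turn about world z
        t=-(((ang-ja)+90)%180-90)
    print('pos',np.round(s['position'],4),'jaw',round(ja,2),'delta mm',np.round(d*1000,1),'turn',t,'j6',round(s['qpos'][5],3),'F',np.round(s['contact_force'],1),'w',round(s['width']*85.4,1),'t',round(s['time_s'],2))
E
python3 - <<'E'
from h import *
im=cv2.imread('pics/top0.png'); d=np.load('pics/top0.npy'); W=cloud('top',d)
hsv=cv2.cvtColor(im,cv2.COLOR_BGR2HSV); H,S,V=[hsv[...,i].astype(int) for i in range(3)]
print('blue',*rect((abs(H-110)<15)&(S>120)&(W[...,2]<0.06)&(W[...,0]>.3)&(W[...,1]<0)&(W[...,1]>-.4),W),sep='\n')
print('bar',*rect((V<60)&(W[...,2]>.1),W),sep='\n')
print('cover',*rect((abs(W[...,2]-.098)<.02)&(S<40)&(abs(W[...,1])<.2),W),sep='\n')
m=(abs(H-17)<12)&(S>50)&(W[...,1]>.15)&(W[...,1]<.36)&(W[...,0]>.35)&(W[...,0]<.75)
print('board',*rect(m,W),sep='\n')
p=W[m&(W[...,2]>.02)]; p=p[~np.isnan(p).any(1)]
c,w,U=pca(p); print(c,w,U[:,0],'zrange',p[:,2].min(),p[:,2].max())
p=W[140:240,297:320].reshape(-1,3); print(np.nanpercentile(p[:,2],[1,50,90,99]))
go(.568,.02,.25,90)
E
```

```text
blue
(array([366.,  77.]), array([ 0.8689, -0.1295]), array([165.5, 113.9]), 0.3, 0.0071)
(array([327.,  77.]), array([ 0.869, -0.032]), array([165. ,  63.7]), 0.0, 0.0062)
(array([413., 161.]), array([ 0.6491, -0.2539]), array([73.5, 47. ]), 68.3, 0.0438)
(array([453., 229.]), array([ 0.4697, -0.345 ]), array([69.5, 41.5]), -64.6, 0.0441)
(array([402., 233.]), array([ 0.4644, -0.2151]), array([68.9, 42.7]), -88.6, 0.0439)
bar
(array([622.,  98.]), array([ 0.756 , -0.7211]), array([19.4, 13. ]), 47.1, 0.1685)
(array([547., 102.]), array([ 0.746 , -0.5483]), array([39. , 23.8]), -28.5, 0.1534)
(array([307., 188.]), array([0.5667, 0.0192]), array([119.1,  11.3]), 1.7, 0.1389)
(array([556., 270.]), array([ 0.3604, -0.5478]), array([13.9,  5.5]), 5.9, 0.1606)
(array([629., 269.]), array([ 0.3604, -0.7175]), array([13.4,  8.1]), -17.6, 0.1576)
(array([ 47., 402.]), array([0.1529, 0.4163]), array([395.3,  72.2]), 71.5, 0.5406)
(array([332., 411.]), array([ 0.0631, -0.01  ]), array([153. ,  77.9]), -84.0, 0.2843)
(array([304., 428.]), array([0.0442, 0.0324]), array([106.1,  37.2]), -54.4, 0.3054)
(array([170., 477.]), array([0.0971, 0.1839]), array([47.6,  7. ]), 80.4, 0.7174)
cover
(array([307., 190.]), array([0.5694, 0.0203]), array([290.4, 134.3]), 1.6, 0.1025)
board
(array([210., 204.]), array([0.5545, 0.2729]), array([329. , 176.7]), -1.2, 0.0568)
[0.54356651 0.26539237 0.05696717] [1.01953359e-05 2.11009330e-03 8.01726744e-03] [-0.00583253 -0.25382322  0.96723304] zrange 0.027790709445654108 0.08539121480663385
[0.09605429 0.10302144 0.13668268 0.14254083]
pos [0.1922 0.542  0.2301] jaw 70.47 delta mm [ -20.  -366.3  528.7] turn -19.52782201517222 j6 1.461 F [0.  0.3 0.1] w 85.3 t 1.55
```

Call:
{"name": "send_rows", "arguments": {
  "fingers": [0.06,0.06,0.06,0.06,0.06,0.06,0.06,0.06],
  "delta_pos": [
    [0,-18,26],
    [-5,-37,53],
    [-10,-55,79],
    [-15,-73,106],
    [-20,-110,158],
    [-20,-146,211],
    [-20,-165,238],
    [-20,-183,264]
  ],
  "yaw": [-3,-6,-9,-12,-15,-18,-21,-21]
}}

```text
time_s: 2.22
position: [0.387, 0.2706, 0.2559]
ee_rot: [0.555, 1.57, 0.583]
contact_force: [0.3, 1.0, -0.4]
width: 0.7
```

The units are metres and I sent millimetres. The per-row cap kept the move along the intended line, so nothing was hit. I'll send metres from here on.

```bash
python3 -c "
from h import *
go(.567,.019,.25,91.6)"
```

```text
pos [0.387  0.2706 0.2559] jaw 91.59 delta mm [   5.9 -256.5  173. ] turn -0.009461070630806034 j6 0.448 F [ 0.3  1.  -0.4] w 59.8 t 2.22
```

Call:
{"name": "send_rows", "arguments": {
  "fingers": [0.05,0.05,0.05,0.05,0.05,0.05,0.05,0.05],
  "delta_pos": [
    [0.003,-0.032,0.022],
    [0.006,-0.064,0.043],
    [0.006,-0.096,0.065],
    [0.006,-0.128,0.086],
    [0.006,-0.161,0.108],
    [0.006,-0.193,0.13],
    [0.006,-0.225,0.152],
    [0.006,-0.2565,0.173]
  ],
  "yaw": [0,0,0,0,0,0,0,0]
}}

```text
time_s: 2.88
position: [0.5666, 0.0184, 0.2494]
ee_rot: [0.308, 1.57, 0.333]
contact_force: [0.9, -0.2, 0.0]
width: 0.586
```

Call:
{"name": "send_rows", "arguments": {
  "fingers": [0.05,0.05,0.05,0.05,0.05,0.05,0.05,0.05],
  "delta_pos": [
    [0.0,0,0],
    [0.0,0,0],
    [0.0,0,0],
    [0.0,0,0],
    [0.0,0,0],
    [0.0,0,0],
    [0.0,0,0],
    [0.0,0,0]
  ],
  "yaw": [0,0,0,0,0,0,0,0]
}}

```text
time_s: 3.55
position: [0.5654, 0.021, 0.2495]
ee_rot: [0.363, 1.571, 0.39]
contact_force: [0.3, -0.6, -0.8]
width: 0.59
```

Run:
```python
from h import *
go(.567,.019,.133,91.6)
im,d=snap('wrist','w1'); W=cloud('wrist',d)
hsv=cv2.cvtColor(im,cv2.COLOR_RGB2HSV)
print(*rect((hsv[...,2]<60)&(W[...,2]>.11)&(W[...,2]<.16),W),sep='\n')
print([(np.round(r['point'],3),r['conf']) for r in mark_of('wrist','cover_grip')])
```

```text
pos [0.5654 0.021  0.2495] jaw 91.53 delta mm [116.6  -2.    1.5] turn -0.06570147184386599 j6 -0.102 F [ 0.3 -0.6 -0.8] w 50.4 t 3.55
(array([327., 233.]), array([0.5657, 0.0197]), array([120.3,  12.9]), 1.8, 0.1388)
[(array([0.568, 0.019, 0.132]), 0.8)]
```

View pics/w1.png

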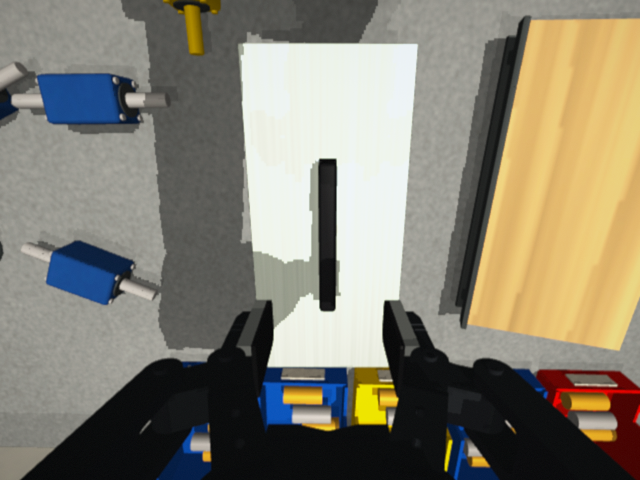

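The wrist view puts the bar at pixel (327,233), centred between the open fingers. The lip is along the board's left (-y) edge. I lower and grip.

Call:
{"name": "send_rows", "arguments": {
  "fingers": [0.05,0.05,0.05,0.05,0.05,0.05,0.05,0.05],
  "delta_pos": [
    [0.02,-0.001,0.001],
    [0.04,-0.001,0.001],
    [0.06,-0.001,0.001],
    [0.08,-0.001,0.001],
    [0.095,-0.001,0.001],
    [0.105,-0.001,0.001],
    [0.112,-0.001,0.001],
    [0.116,-0.001,0.001]
  ],
  "yaw": [0,0,0,0,0,0,0,0]
}}

```text
time_s: 4.32
position: [0.5664, 0.0194, 0.1327]
ee_rot: [2.989, 1.57, 3.015]
contact_force: [-0.7, -0.0, -0.3]
width: 0.588
```

Call:
{"name": "send_rows", "arguments": {
  "fingers": [0.03,0.02,0.01,0.005,0.0,0.0,0.0,0.0],
  "delta_pos": [
    [0.0,0,0],
    [0.0,0,0],
    [0.0,0,0],
    [0.0,0,0],
    [0.0,0,0],
    [0.0,0,0],
    [0.0,0,0],
    [0.0,0,0]
  ],
  "yaw": [0,0,0,0,0,0,0,0],
  "grip_force": 60
}}

```text
time_s: 4.98
position: [0.5676, 0.0194, 0.1346]
ee_rot: [0.025, 1.568, 0.05]
contact_force: [-1.7, 0.4, 5.6]
width: 0.128
```

Call:
{"name": "send_rows", "arguments": {
  "fingers": [0.0,0.0,0.0,0.0,0.0,0.0,0.0,0.0],
  "delta_pos": [
    [-0.004,0,0],
    [-0.01,0,0],
    [-0.02,0,0],
    [-0.03,0,0],
    [-0.045,0,0],
    [-0.06,0,0],
    [-0.075,0,0],
    [-0.08,0,0]
  ],
  "yaw": [0,0,0,0,0,0,0,0]
}}

```text
time_s: 5.65
position: [0.5681, 0.0192, 0.2165]
ee_rot: [-0.095, 1.567, -0.069]
contact_force: [-0.6, 0.0, -3.8]
width: 0.129
```

Run:
```python
from h import *
snap('scene','s1')
for c in('scene','top'):
    grab_frame(c)
    for l in('slot0','slot1','slot2','cradle','board_mid','cover_grip'): print(c,l,[(np.round(r['point'],3).tolist(),round(r['conf'],2)) for r in mark_of(c,l)])
go(.544,.258,.215,88.7)
```

```text
scene slot0 [([0.649, -0.245, 0.021], 0.64), ([0.654, 0.024, 0.064], 0.63), ([0.565, 0.018, -0.003], 0.47), ([0.57, 0.023, 0.211], 0.36), ([0.568, 0.02, 0.165], 0.21)]
scene slot1 [([0.649, -0.245, 0.021], 0.64), ([0.654, 0.024, 0.064], 0.63), ([0.565, 0.018, -0.003], 0.47), ([0.57, 0.023, 0.211], 0.36), ([0.568, 0.02, 0.165], 0.21)]
scene slot2 [([0.649, -0.245, 0.021], 0.64), ([0.654, 0.024, 0.064], 0.63), ([0.565, 0.018, -0.003], 0.47), ([0.57, 0.023, 0.211], 0.36), ([0.568, 0.02, 0.165], 0.21)]
scene cradle [([0.563, 0.022, -0.006], 0.8), ([0.472, -0.346, 0.021], 0.65)]
scene board_mid [([0.54, 0.258, 0.054], 0.87), ([0.294, 0.226, 0.003], 0.27)]
scene cover_grip [([0.569, 0.022, 0.215], 0.77), ([0.5, 0.474, 0.003], 0.68), ([0.564, 0.019, -0.005], 0.66)]
top slot0 []
top slot1 []
top slot2 []
top cradle []
top board_mid [([0.542, 0.26, 0.057], 0.72)]
top cover_grip [([0.545, 0.259, 0.057], 0.38)]
pos [0.5667 0.0193 0.2133] jaw 91.47 delta mm [ -1.7 239.2 -16.5] turn 2.77480940130404 j6 -0.104 F [-0.1 -0.2 -4.6] w 11.0 t 6.4
```

View pics/s1.png

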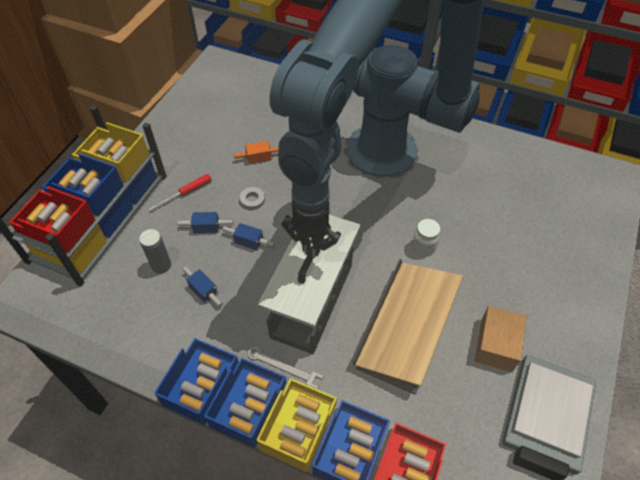

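The cover is held level above the cradle. Now I carry it over the board.

Call:
{"name": "send_rows", "arguments": {
  "fingers": [0.0,0.0,0.0,0.0,0.0,0.0,0.0,0.0],
  "delta_pos": [
    [0,0.015,-0.001],
    [0,0.04,-0.003],
    [0,0.075,-0.005],
    [0,0.11,-0.008],
    [0,0.145,-0.011],
    [0,0.18,-0.013],
    [0,0.215,-0.015],
    [0,0.239,-0.017]
  ],
  "yaw": [0.5,1,1.5,2,2.5,2.8,2.8,2.8]
}}

```text
time_s: 7.07
position: [0.543, 0.2611, 0.2134]
ee_rot: [1.494, 1.569, 1.473]
contact_force: [0.3, -0.2, -3.3]
width: 0.13
```

Run:
```python
from h import *
im,d=snap('scene','s2'); 
print([(np.round(r['point'],3).tolist(),round(r['conf'],2)) for r in mark_of('scene','cover_grip')])
go(.543,.258,.125,88.7)
```

```text
[([0.548, 0.264, 0.21], 0.75)]
pos [0.5427 0.2619 0.2132] jaw 88.99 delta mm [88.2 -4.1  0.4] turn 0.2855751796946606 j6 0.361 F [ 0.3 -1.  -2.5] w 10.8 t 7.17
```

View pics/s2.png

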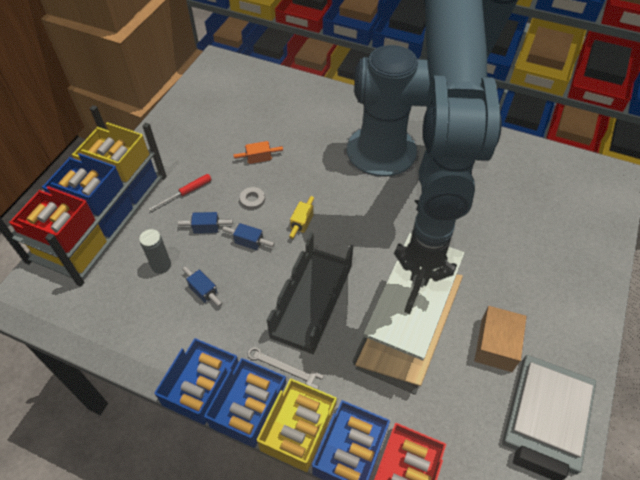

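Call:
{"name": "send_rows", "arguments": {
  "fingers": [0.0,0.0,0.0,0.0,0.0,0.0,0.0,0.0],
  "delta_pos": [
    [0.02,-0.003,0],
    [0.04,-0.003,0],
    [0.055,-0.003,0],
    [0.068,-0.003,0],
    [0.077,-0.003,0],
    [0.083,-0.003,0],
    [0.086,-0.003,0],
    [0.088,-0.003,0]
  ],
  "yaw": [0,0,0,0,0,0,0,0]
}}

```text
time_s: 7.83
position: [0.5437, 0.2547, 0.1254]
ee_rot: [0.315, 1.57, 0.291]
contact_force: [0.4, 0.5, -4.4]
width: 0.129
```

Call:
{"name": "send_rows", "arguments": {
  "fingers": [0.0,0.0,0.0,0.0,0.0,0.0,0.0,0.0],
  "delta_pos": [
    [0.001,0,0],
    [0.002,0,0],
    [0.003,0,0],
    [0.004,0,0],
    [0.005,0,0],
    [0.005,0,0],
    [0.006,0,0],
    [0.006,0,0]
  ],
  "yaw": [0,0,0,0,0,0,0,0]
}}

```text
time_s: 8.5
position: [0.5434, 0.2548, 0.1193]
ee_rot: [2.716, 1.571, 2.693]
contact_force: [0.0, 0.2, -3.6]
width: 0.132
```

Call:
{"name": "send_rows", "arguments": {
  "fingers": [0.0,0.0,0.0,0.0,0.0,0.0,0.0,0.0],
  "delta_pos": [
    [0,0.002,0],
    [0,0.003,0],
    [0.001,0.003,0],
    [0.001,0.003,0],
    [0.002,0.003,0],
    [0.002,0.003,0],
    [0.003,0.003,0],
    [0.003,0.003,0]
  ],
  "yaw": [0,0,0,0,0,0,0,0]
}}

```text
time_s: 9.17
position: [0.5438, 0.257, 0.1167]
ee_rot: [-1.101, 1.569, -1.124]
contact_force: [-0.8, -3.8, 1.4]
width: 0.126
```

Contact: Fz went from -4 to +1.4 N. I release gently.

Call:
{"name": "send_rows", "arguments": {
  "fingers": [0.014,0.016,0.018,0.02,0.024,0.028,0.03,0.03],
  "delta_pos": [
    [0,0,0],
    [0,0,0],
    [0,0,0],
    [0,0,0],
    [0,0,0],
    [0,0,0],
    [0,0,0],
    [0,0,0]
  ],
  "yaw": [0,0,0,0,0,0,0,0]
}}

```text
time_s: 9.83
position: [0.5436, 0.258, 0.1164]
ee_rot: [1.078, 1.57, 1.055]
contact_force: [-0.4, -0.9, 0.6]
width: 0.351
```

Run:
```python
from h import *
im,d=snap('scene','s3'); 
print([(np.round(r['point'],3).tolist(),round(r['conf'],2)) for r in mark_of('scene','cover_grip')])
im,d=snap('wrist','w3'); 
go(.543,.258,.12,88.7)
```

```text
[([0.545, 0.257, 0.101], 0.89), ([0.461, -0.21, 0.02], 0.73)]
pos [0.5436 0.2579 0.1163] jaw 88.67 delta mm [-3.7  0.1 -0.6] turn -0.025330373524326433 j6 0.361 F [-0.2 -0.6  0.8] w 30.3 t 9.98
```

View pics/w3.png

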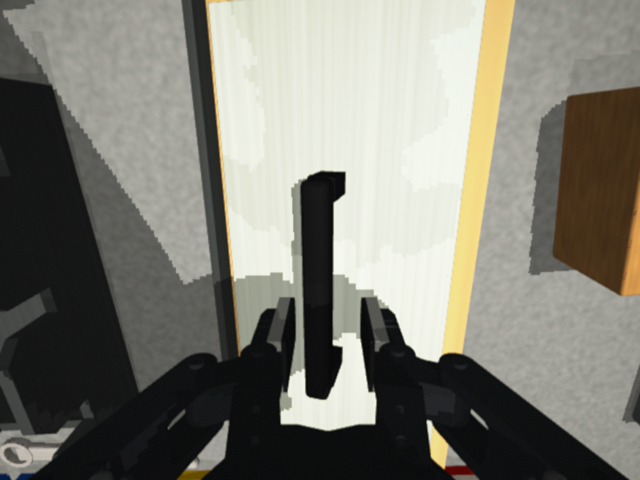

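The cover has settled flat on the board, and the bar, at (318,290), is free of the pads. I retreat upward.

Call:
{"name": "send_rows", "arguments": {
  "fingers": [0.045,0.05,0.05,0.05,0.05,0.05,0.05,0.05],
  "delta_pos": [
    [0,0,0],
    [0,0,0],
    [-0.02,0,0],
    [-0.045,0,0],
    [-0.08,0,0],
    [-0.115,0,0],
    [-0.14,0,0],
    [-0.15,0,0]
  ],
  "yaw": [0,0,0,0,0,0,0,0]
}}

```text
time_s: 10.65
position: [0.5452, 0.2584, 0.2713]
ee_rot: [0.376, 1.564, 0.353]
contact_force: [1.0, 0.1, 0.6]
width: 0.585
```

```bash
cat > meas.py <<'E'
from h import *
im,d=snap('top','t_m'); im=im[:,:,::-1]; W=cloud('top',d)
hsv=cv2.cvtColor(np.ascontiguousarray(im),cv2.COLOR_BGR2HSV); H,S,V=[hsv[...,i].astype(int) for i in range(3)]
print('blue',*rect((abs(H-110)<15)&(S>120)&(W[...,2]<0.12)&(W[...,0]>.3)&(W[...,0]<.75)&(W[...,1]<.1)&(W[...,1]>-.4),W),sep='\n')
E
python3 - <<'E'
from meas import *
print('bar',*rect((V<60)&(W[...,2]>.06)&(W[...,2]<.15)&(abs(W[...,1]-.26)<.1),W),sep='\n')
m=(S<40)&(V>120)&(abs(W[...,1]-.26)<.1)&(W[...,2]>.04)&(W[...,2]<.11)
print(*rect(m,W),sep='\n'); p=W[m]; c,w,U=pca(p[~np.isnan(p).any(1)]); print(c,U[:,0])
# cradle plates top
m=(abs(W[...,2]-.098)<.008)&(abs(W[...,1]-.02)<.12)&(abs(W[...,0]-.57)<.2)
p=W[m]; print(m.sum(), p.min(0),p.max(0))
print(*rect(m,W),sep='\n')
E
```

```text
blue
(array([413., 161.]), array([ 0.6481, -0.2535]), array([73.9, 44.8]), 70.1, 0.0431)
(array([453., 229.]), array([ 0.4696, -0.3448]), array([69.4, 41.7]), -64.8, 0.0441)
(array([402., 233.]), array([ 0.4644, -0.2153]), array([69.9, 42.2]), -88.0, 0.0443)
bar
(array([212., 209.]), array([0.5282, 0.2501]), array([91.8, 17.6]), -5.7, 0.1052)
(array([215., 203.]), array([0.5447, 0.2604]), array([289.2, 130.4]), -1.4, 0.0667)
(array([227., 303.]), array([0.2977, 0.2179]), array([65.7, 46. ]), 16.3, 0.0892)
[0.52993008 0.24841001 0.06862788] [ 0.04438943 -0.23696042  0.97050468]
546 [ 0.43102221 -0.04342908  0.09003015] [0.70180179 0.08002123 0.10583389]
```

View pics/t_m.png

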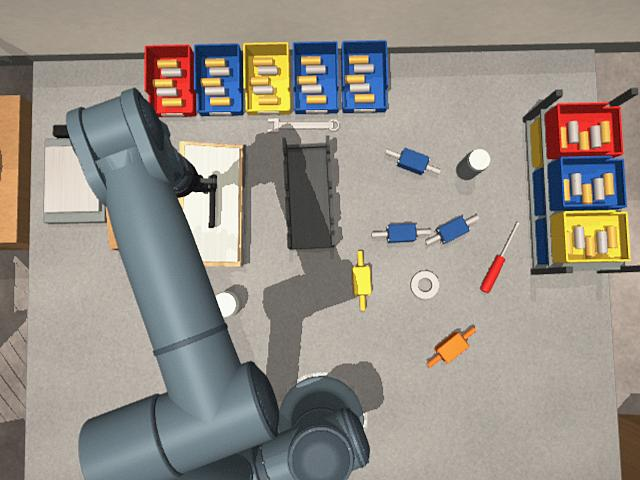

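The top view agrees that the cover is flat on the rest: (0.545,0.260), -1.4°, tilt about 14–15°. The cradle is open at about (0.566,0.018). I go above it for a wrist look, turning the jaws along x.

```bash
python3 -c "
from h import *
go(.56,.019,.28,1.6)"
```

```text
pos [0.5456 0.2585 0.2717] jaw 88.67 delta mm [  -8.9 -239.1   20. ] turn 87.07445170617872 j6 0.361 F [ 0.6 -0.5  1.5] w 50.1 t 10.7
```

Call:
{"name": "send_rows", "arguments": {
  "fingers": [0.07,0.07,0.07,0.07,0.07,0.07,0.07,0.07],
  "delta_pos": [
    [-0.009,-0.025,0.002],
    [-0.009,-0.06,0.005],
    [-0.009,-0.095,0.008],
    [-0.009,-0.13,0.011],
    [-0.009,-0.165,0.014],
    [-0.009,-0.2,0.017],
    [-0.009,-0.225,0.019],
    [-0.009,-0.239,0.02]
  ],
  "yaw": [4,10,16,22,28,34,40,46]
}}

```text
time_s: 11.37
position: [0.5576, 0.0154, 0.2743]
ee_rot: [-1.802, 1.569, -2.636]
contact_force: [0.2, 0.9, 0.1]
width: 0.815
```

Call:
{"name": "send_rows", "arguments": {
  "fingers": [0.07,0.07,0.07,0.07,0.07,0.07,0.07,0.07],
  "delta_pos": [
    [0,0,0],
    [0,0,0],
    [0,0,0],
    [0,0,0],
    [0,0,0],
    [0,0,0],
    [0,0,0],
    [0,0,0]
  ],
  "yaw": [7,14,21,28,35,41,41,41]
}}

```text
time_s: 12.03
position: [0.5577, 0.0185, 0.2746]
ee_rot: [-1.757, 1.57, 2.987]
contact_force: [-0.2, 0.4, -0.2]
width: 0.817
```

Run:
```python
from h import *
go(.465,-.215,.2,2)
im,d=snap('wrist','w4'); W=cloud('wrist',d)
m=(abs(W[...,2]-.098)<.008)&(abs(W[...,1]-.02)<.1)&(abs(W[...,0]-.57)<.2)
p=W[m]; print(m.sum(), p.min(0),p.max(0), np.median(p[:,2]))
for s in (-1,1):
    q=p[(p[:,1]-.019)*s>0]; print(s,np.polyfit(q[:,0],q[:,1],1), q[:,:2].min(0),q[:,:2].max(0), np.median(q[:,1]))
np.save('pl.npy',p)
go(.465,-.215,.2,2)
```

```text
pos [0.5577 0.0185 0.2746] jaw 1.83 delta mm [  74.6 -100.   230.4] turn -0.1709732246850706 j6 1.458 F [-0.2  0.4 -0.2] w 69.8 t 12.03
4127 [ 0.42822502 -0.04373715  0.09000776] [0.70180586 0.0802775  0.10105173] 0.0978236603795686
-1 [ 0.03090689 -0.05243561] [ 0.43174959 -0.04373715] [ 0.70180586 -0.02714553] -0.03488777657540879
1 [0.03197519 0.05412695] [0.42822502 0.063795  ] [0.69842284 0.0802775 ] 0.0721519853947333
pos [0.5577 0.0185 0.2747] jaw 1.82 delta mm [  74.8 -100.   230.4] turn -0.17752147972522891 j6 1.458 F [ 0.2 -0.8 -0.7] w 70.1 t 12.08
```

View pics/w4.png

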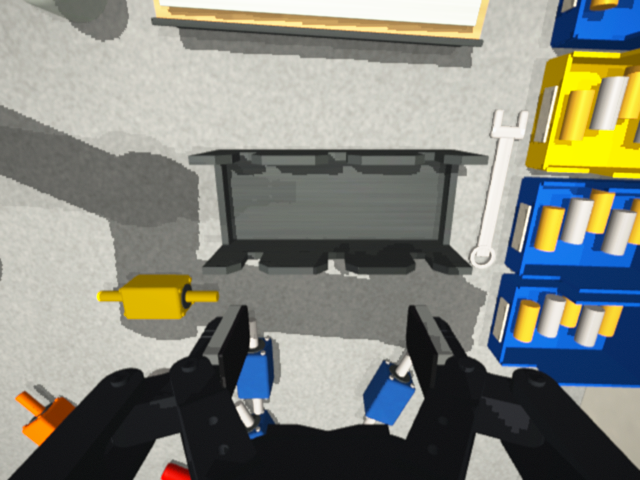

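Run:
```python
import numpy as np
p=np.load('pl.npy'); t=.0315; c=np.array([.565,.0187])
R=np.array([[np.cos(t),np.sin(t)],[-np.sin(t),np.cos(t)]])
q=(p[:,:2]-c)@R.T
for s in(-1,1):
    a=q[(q[:,1]*s>0)&(p[:,2]>.094)]; x=np.sort(a[:,0]*1000); print(s,x[0],x[-1],'gaps',[(round(x[i],1),round(x[i+1],1)) for i in np.where(np.diff(x)>6)[0]], np.percentile(a[:,1],[2,50,98]))
```

```text
-1 -134.91901527381387 135.11318059875015 gaps [(np.float64(-105.6), np.float64(-73.6)), (np.float64(-16.8), np.float64(15.5)), (np.float64(73.4), np.float64(106.4))] [-0.05875334 -0.05391565 -0.05027904]
1 -135.17568714782254 135.05032569531656 gaps [(np.float64(-105.7), np.float64(-73.4)), (np.float64(-16.1), np.float64(16.6)), (np.float64(73.8), np.float64(105.6))] [0.04944334 0.0537271  0.05737157]
```

The cradle fit is clean: centre (0.565,0.0186), yaw 1.8°, slots at (0.475,0.016), (0.565,0.019) and (0.655,0.021). On to the first unit, at (0.464,-0.215).

Call:
{"name": "send_rows", "arguments": {
  "fingers": [0.07,0.07,0.07,0.07,0.07,0.07,0.07,0.07],
  "delta_pos": [
    [0,-0.01,0.025],
    [0,-0.025,0.06],
    [0,-0.042,0.095],
    [0.01,-0.058,0.13],
    [0.02,-0.073,0.165],
    [0.04,-0.087,0.2],
    [0.05,-0.096,0.22],
    [0.06,-0.1,0.23]
  ],
  "yaw": [0,0,0,0,0,0,0,0]
}}

```text
time_s: 12.75
position: [0.4631, -0.2169, 0.2142]
ee_rot: [-1.395, 1.57, -2.938]
contact_force: [-0.4, -0.2, -0.2]
width: 0.822
```

Call:
{"name": "send_rows", "arguments": {
  "fingers": [0.07,0.07,0.07,0.07,0.07,0.07,0.07,0.07],
  "delta_pos": [
    [0,0,0],
    [0,0,0],
    [0,0,0],
    [0,0,0],
    [0,0,0],
    [0,0,0],
    [0,0,0],
    [0,0,0]
  ],
  "yaw": [0,0,0,0,0,0,0,0]
}}

```text
time_s: 13.42
position: [0.4651, -0.2141, 0.2156]
ee_rot: [1.233, 1.57, -0.307]
contact_force: [0.1, -0.0, 0.2]
width: 0.82
```

```bash
cat > uw.py <<'E'
from h import *
import sys
def units(f):
    im,d=snap('wrist',f); W=cloud('wrist',d)
    hsv=cv2.cvtColor(im,cv2.COLOR_RGB2HSV); H,S,V=[hsv[...,i].astype(int) for i in range(3)]
    print(*rect((abs(H-110)<15)&(S>120)&(W[...,2]<0.12)&(W[...,2]>.036)&(W[...,0]>.3)&(W[...,0]<.75)&(W[...,1]<.1)&(W[...,1]>-.45),W),sep='\n')
E
python3 - <<'E'
from uw import *
units('w5'); go(.465,-.215,.027,2)
E
```

```text
(array([327., 217.]), array([ 0.4631, -0.2148]), array([69.2, 43.1]), -87.6, 0.0439)
(array([514., 258.]), array([ 0.6472, -0.251 ]), array([69.5, 43.5]), 67.5, 0.0437)
(array([329., 336.]), array([ 0.4684, -0.3444]), array([69.4, 43.2]), -64.2, 0.0439)
pos [ 0.465  -0.2141  0.2155] jaw 1.71 delta mm [ 1.885e+02 -1.000e-01  9.000e-01] turn -0.2940824085874425 j6 0.985 F [-0.5  0.4  0.2] w 69.9 t 13.47
```

View pics/w5.png

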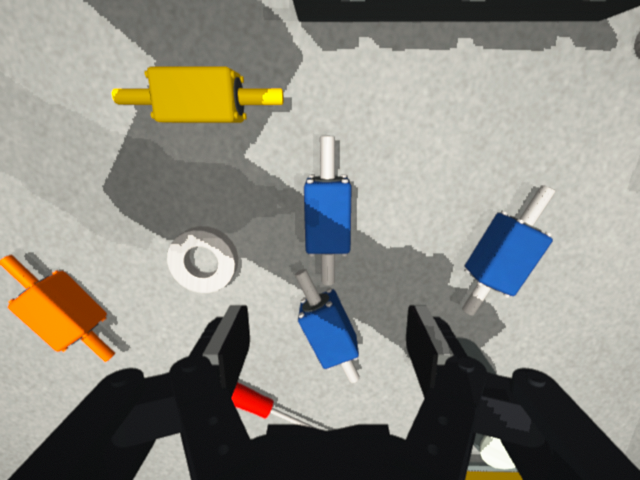

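The unit is dead centre at (327,217), shaft along world y. Descend and grip.

Call:
{"name": "send_rows", "arguments": {
  "fingers": [0.07,0.07,0.07,0.07,0.07,0.07,0.07,0.07],
  "delta_pos": [
    [0.025,-0.0015,0.001],
    [0.055,-0.0015,0.001],
    [0.085,-0.0015,0.001],
    [0.115,-0.0015,0.001],
    [0.14,-0.0015,0.001],
    [0.16,-0.0015,0.001],
    [0.177,-0.0015,0.001],
    [0.188,-0.0015,0.001]
  ],
  "yaw": [-0.5,-0.5,-0.5,-0.5,-0.5,-0.5,-0.5,-0.5]
}}

```text
time_s: 14.13
position: [0.4622, -0.2147, 0.0253]
ee_rot: [-2.197, 1.568, 2.554]
contact_force: [0.3, -0.1, 0.3]
width: 0.815
```

Call:
{"name": "send_rows", "arguments": {
  "fingers": [0.06,0.05,0.045,0.04,0.03,0.03,0.03,0.03],
  "delta_pos": [
    [0.0,0,0],
    [0.0,0,0],
    [0.0,0,0],
    [0.0,0,0],
    [0.0,0,0],
    [0.0,0,0],
    [0.0,0,0],
    [0.0,0,0]
  ],
  "yaw": [0,0,0,0,0,0,0,0]
}}

```text
time_s: 14.8
position: [0.4645, -0.216, 0.0288]
ee_rot: [1.116, 1.568, -0.417]
contact_force: [-0.4, 1.3, 5.2]
width: 0.502
```

Call:
{"name": "send_rows", "arguments": {
  "fingers": [0.03,0.03,0.03,0.03,0.03,0.03,0.03,0.03],
  "delta_pos": [
    [-0.005,0,0],
    [-0.02,0,0],
    [-0.045,0,0],
    [-0.075,0,0],
    [-0.105,0,0],
    [-0.13,0,0],
    [-0.145,0,0],
    [-0.15,0,0]
  ],
  "yaw": [0,0,0,0,0,0,0,0]
}}

```text
time_s: 15.47
position: [0.464, -0.216, 0.1797]
ee_rot: [0.885, 1.568, -0.648]
contact_force: [-0.0, -1.0, -6.0]
width: 0.5
```

Run:
```python
from uw import *
snap('wrist','w6'); go(.475,.0158,.18,1.8)
```

```text
pos [ 0.4639 -0.2159  0.1791] jaw 2.17 delta mm [  -1.2   19.9 -231.1] turn 0.3708983327487232 j6 0.973 F [ 0.2 -0.4 -4.9] w 42.4 t 15.52
```

View pics/w6.png

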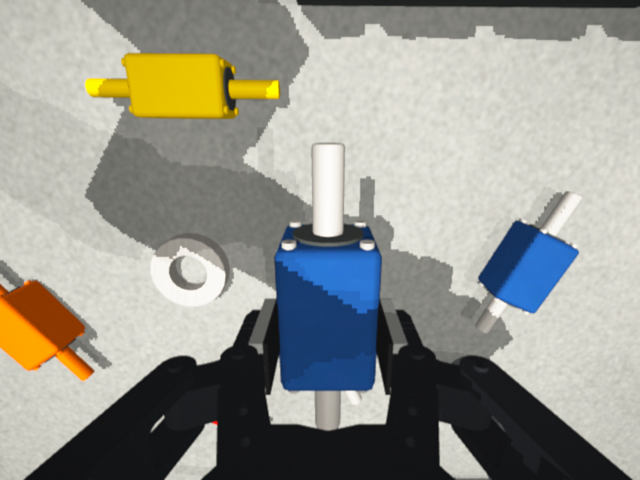

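Gripped square. Carry it over slot0.

Call:
{"name": "send_rows", "arguments": {
  "fingers": [0.03,0.03,0.03,0.03,0.03,0.03,0.03,0.03],
  "delta_pos": [
    [0,0.001,-0.015],
    [0,0.004,-0.045],
    [0,0.007,-0.08],
    [0,0.01,-0.115],
    [0,0.013,-0.15],
    [0,0.016,-0.185],
    [0,0.019,-0.215],
    [0,0.02,-0.232]
  ],
  "yaw": [0.3,0.3,0.3,0.3,0.3,0.3,0.3,0.3]
}}

```text
time_s: 16.18
position: [0.4724, 0.0205, 0.1751]
ee_rot: [-2.058, 1.566, 2.69]
contact_force: [0.4, 0.1, -6.8]
width: 0.492
```

Call:
{"name": "send_rows", "arguments": {
  "fingers": [0.03,0.03,0.03,0.03,0.03,0.03,0.03,0.03],
  "delta_pos": [
    [0,0,0],
    [0,0,0],
    [0,0,0],
    [0,0,0],
    [0,0,0],
    [0,0,0],
    [0,0,0],
    [0,0,0]
  ],
  "yaw": [0,0,0,0,0,0,0,0]
}}

```text
time_s: 16.85
position: [0.4745, 0.0167, 0.1774]
ee_rot: [1.996, 1.571, 0.457]
contact_force: [-0.5, -0.4, -6.2]
width: 0.496
```

Run:
```python
from uw import *
snap('wrist','w7'); snap('scene','s7'); go(.475,.0158,.068,1.8)
```

```text
pos [0.4746 0.0169 0.1774] jaw 1.85 delta mm [109.4   0.4   1.2] turn 0.04656867075968307 j6 1.44 F [ 0.3 -0.4 -6.2] w 42.3 t 16.95
```

View pics/w7.png

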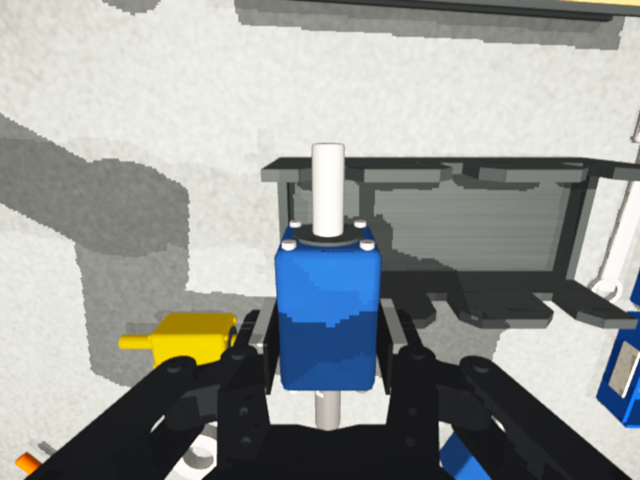

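Aligned with the slot mouth. Lower, the last part slowly.

Call:
{"name": "send_rows", "arguments": {
  "fingers": [0.03,0.03,0.03,0.03,0.03,0.03,0.03,0.03],
  "delta_pos": [
    [0.02,0.0005,0.001],
    [0.04,0.0005,0.001],
    [0.055,0.0005,0.001],
    [0.068,0.0005,0.001],
    [0.078,0.0005,0.001],
    [0.086,0.0005,0.001],
    [0.092,0.0005,0.001],
    [0.096,0.0005,0.001]
  ],
  "yaw": [0,0,0,0,0,0,0,0]
}}

```text
time_s: 17.62
position: [0.475, 0.0162, 0.0809]
ee_rot: [-1.894, 1.571, 2.851]
contact_force: [-0.3, -0.8, -5.1]
width: 0.495
```

Call:
{"name": "send_rows", "arguments": {
  "fingers": [0.03,0.03,0.03,0.03,0.03,0.03,0.03,0.03],
  "delta_pos": [
    [0.002,0,0],
    [0.004,0,0],
    [0.006,0,0],
    [0.008,0,0],
    [0.009,0,0],
    [0.01,0,0],
    [0.011,0,0],
    [0.012,0,0]
  ],
  "yaw": [0,0,0,0,0,0,0,0]
}}

```text
time_s: 18.28
position: [0.4752, 0.0162, 0.0694]
ee_rot: [1.702, 1.571, 0.164]
contact_force: [0.0, -0.2, -6.3]
width: 0.493
```

Call:
{"name": "send_rows", "arguments": {
  "fingers": [0.03,0.03,0.03,0.03,0.03,0.03,0.03,0.03],
  "delta_pos": [
    [0.0005,0,0],
    [0.001,0,0],
    [0.0015,0,0],
    [0.002,0,0],
    [0.0025,0,0],
    [0.003,0,0],
    [0.003,0,0],
    [0.003,0,0]
  ],
  "yaw": [0,0,0,0,0,0,0,0]
}}

```text
time_s: 18.95
position: [0.4752, 0.0162, 0.0684]
ee_rot: [1.396, 1.57, -0.142]
contact_force: [-6.7, -0.4, 14.2]
width: 0.497
```

Seated: z stopped at 0.0684 with +14 N. Release and rise.

Call:
{"name": "send_rows", "arguments": {
  "fingers": [0.044,0.046,0.05,0.055,0.06,0.065,0.065,0.065],
  "delta_pos": [
    [-0.002,0,0],
    [-0.002,0,0],
    [-0.002,0,0],
    [-0.002,0,0],
    [-0.002,0,0],
    [-0.002,0,0],
    [-0.002,0,0],
    [-0.005,0,0]
  ],
  "yaw": [0,0,0,0,0,0,0,0]
}}

```text
time_s: 19.62
position: [0.4746, 0.0162, 0.0709]
ee_rot: [-1.777, 1.57, 2.968]
contact_force: [0.5, -0.4, -1.0]
width: 0.76
```

Call:
{"name": "send_rows", "arguments": {
  "fingers": [0.065,0.065,0.065,0.065,0.065,0.065,0.065,0.065],
  "delta_pos": [
    [-0.015,0,0],
    [-0.04,0,0],
    [-0.07,0,0],
    [-0.1,0,0],
    [-0.13,0,0],
    [-0.155,0,0],
    [-0.17,0,0],
    [-0.175,0,0]
  ],
  "yaw": [0,0,0,0,0,0,0,0]
}}

```text
time_s: 20.28
position: [0.4767, 0.016, 0.2495]
ee_rot: [1.451, 1.565, -0.087]
contact_force: [-0.1, 0.0, -0.6]
width: 0.763
```

```bash
python3 - <<'E'
from uw import *
units('w8'); go(.469,-.3445,.24,25.5)
E
python3 meas.py
```

```text
(array([325., 217.]), array([0.4738, 0.0086]), array([86.9, 43.8]), -88.1, 0.0831)
pos [0.4765 0.0161 0.2488] jaw 1.87 delta mm [  8.9 -19.3 360.1] turn -23.625216235682572 j6 1.439 F [ 0.9 -0.4  0.8] w 65.0 t 20.33
blue
(array([413., 161.]), array([ 0.6492, -0.2542]), array([74.2, 46.7]), 69.2, 0.0434)
(array([453., 229.]), array([ 0.4699, -0.3456]), array([69.6, 41.7]), -64.7, 0.0447)
```

View pics/w8.png

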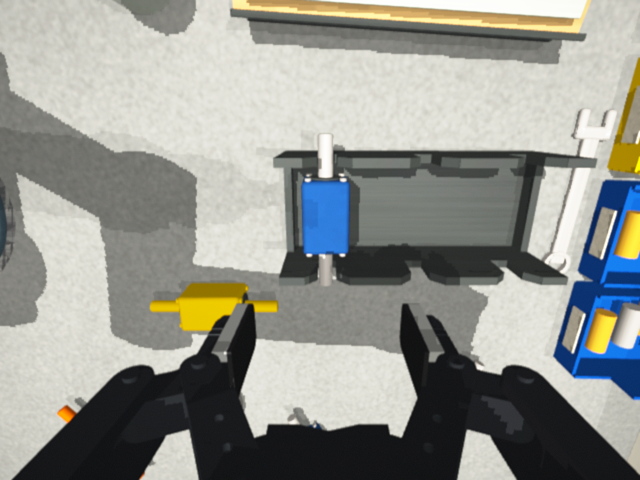

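The first unit is seated, top at 0.083 m against 0.084 expected. Next the unit at (0.469,-0.345).

Call:
{"name": "send_rows", "arguments": {
  "fingers": [0.07,0.07,0.07,0.07,0.07,0.07,0.07,0.07],
  "delta_pos": [
    [0,-0.001,0.02],
    [0,-0.003,0.055],
    [0,-0.006,0.095],
    [0,-0.008,0.135],
    [0,-0.01,0.175],
    [0,-0.012,0.215],
    [0,-0.014,0.255],
    [0.01,-0.016,0.295]
  ],
  "yaw": [-3,-6,-9,-12,-15,-18,-21,-23.5]
}}

```text
time_s: 21.05
position: [0.4683, -0.2812, 0.2359]
ee_rot: [1.465, 1.571, 0.34]
contact_force: [0.8, 0.2, 0.5]
width: 0.815
```

Run:
```python
from uw import *
go(.469,-.3445,.2,25.5)
```

```text
pos [ 0.4683 -0.2812  0.2359] jaw 25.5 delta mm [ 35.9 -26.6  57.4] turn 0.0004538829398228472 j6 0.469 F [0.8 0.2 0.5] w 69.6 t 21.05
```

Call:
{"name": "send_rows", "arguments": {
  "fingers": [0.07,0.07,0.07,0.07,0.07,0.07,0.07,0.07],
  "delta_pos": [
    [0.01,-0.008,0.017],
    [0.02,-0.017,0.036],
    [0.03,-0.024,0.05],
    [0.036,-0.027,0.057],
    [0.036,-0.027,0.057],
    [0.036,-0.027,0.057],
    [0.036,-0.027,0.057],
    [0.036,-0.027,0.057]
  ],
  "yaw": [0,0,0,0,0,0,0,0]
}}

```text
time_s: 21.72
position: [0.4692, -0.3413, 0.2011]
ee_rot: [0.788, 1.57, -0.338]
contact_force: [-0.4, -1.0, -0.1]
width: 0.823
```

Run:
```python
from uw import *
units('w9'); go(.469,-.3445,.027,25.5)
```

```text
(array([551., 216.]), array([ 0.6473, -0.2518]), array([68.8, 44.2]), 67.2, 0.0438)
(array([326., 224.]), array([ 0.468, -0.345]), array([68.8, 42.7]), -64.6, 0.0441)
pos [ 0.4693 -0.3414  0.2012] jaw 25.46 delta mm [174.2  -1.7   2.5] turn -0.03894517931728103 j6 0.388 F [ 0.1 -0.   0.1] w 70.5 t 21.77
```

View pics/w9.png

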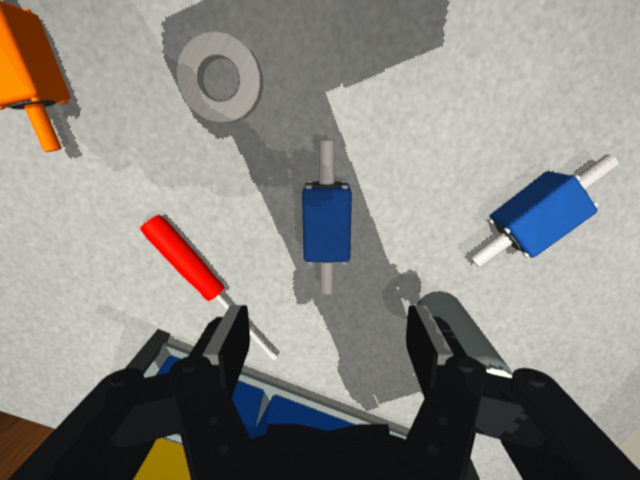

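Call:
{"name": "send_rows", "arguments": {
  "fingers": [0.07,0.07,0.07,0.07,0.07,0.07,0.07,0.07],
  "delta_pos": [
    [0.025,-0.0025,0.003],
    [0.055,-0.0025,0.003],
    [0.085,-0.0025,0.003],
    [0.115,-0.0025,0.003],
    [0.14,-0.0025,0.003],
    [0.157,-0.0025,0.003],
    [0.168,-0.0025,0.003],
    [0.174,-0.0025,0.003]
  ],
  "yaw": [0,0,0,0,0,0,0,0]
}}

```text
time_s: 22.43
position: [0.4674, -0.345, 0.0253]
ee_rot: [-2.865, 1.569, 2.291]
contact_force: [-0.1, -0.6, -0.5]
width: 0.82
```

Call:
{"name": "send_rows", "arguments": {
  "fingers": [0.06,0.05,0.045,0.04,0.03,0.03,0.03,0.03],
  "delta_pos": [
    [0.0,0,0],
    [0.0,0,0],
    [0.0,0,0],
    [0.0,0,0],
    [0.0,0,0],
    [0.0,0,0],
    [0.0,0,0],
    [0.0,0,0]
  ],
  "yaw": [0,0,0,0,0,0,0,0]
}}

```text
time_s: 23.1
position: [0.4692, -0.3469, 0.0284]
ee_rot: [0.59, 1.567, -0.538]
contact_force: [0.1, 1.7, 6.1]
width: 0.498
```

Call:
{"name": "send_rows", "arguments": {
  "fingers": [0.03,0.03,0.03,0.03,0.03,0.03,0.03,0.03],
  "delta_pos": [
    [-0.005,0,0],
    [-0.02,0,0],
    [-0.045,0,0],
    [-0.075,0,0],
    [-0.105,0,0],
    [-0.135,0,0],
    [-0.155,0,0],
    [-0.165,0,0]
  ],
  "yaw": [0,0,0,0,0,0,0,0]
}}

```text
time_s: 23.77
position: [0.4685, -0.3471, 0.1947]
ee_rot: [0.315, 1.566, -0.814]
contact_force: [-0.1, -1.2, -3.4]
width: 0.499
```

Run:
```python
from uw import *
snap('wrist','w10'); go(.565,.0186,.19,1.8)
```

```text
pos [ 0.4689 -0.3473  0.1953] jaw 25.37 delta mm [   4.2  243.6 -289.5] turn 23.565912444422665 j6 0.382 F [ 1.  -0.2 -2.4] w 42.6 t 23.82
```

View pics/w10.png

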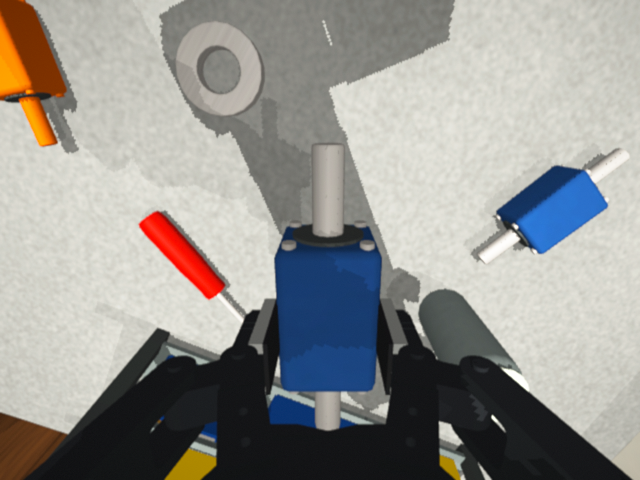

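Call:
{"name": "send_rows", "arguments": {
  "fingers": [0.03,0.03,0.03,0.03,0.03,0.03,0.03,0.03],
  "delta_pos": [
    [0,0.012,-0.015],
    [0,0.033,-0.04],
    [0,0.058,-0.07],
    [0,0.083,-0.1],
    [0,0.108,-0.13],
    [0,0.133,-0.16],
    [0,0.158,-0.19],
    [0,0.175,-0.21]
  ],
  "yaw": [3,6,9,12,15,18,21,23.5]
}}

```text
time_s: 24.48
position: [0.5348, -0.0776, 0.1894]
ee_rot: [-2.205, 1.567, 2.54]
contact_force: [-0.1, -0.6, -3.2]
width: 0.497
```

Run:
```python
from uw import *
go(.565,.0186,.18,1.8)
```

```text
pos [ 0.5348 -0.0776  0.1894] jaw 1.85 delta mm [  9.5  33.3 -95.2] turn 0.05384614631577733 j6 1.276 F [-0.1 -0.6 -3.2] w 42.4 t 24.48
```

Call:
{"name": "send_rows", "arguments": {
  "fingers": [0.03,0.03,0.03,0.03,0.03,0.03,0.03,0.03],
  "delta_pos": [
    [0,0.01,-0.025],
    [0,0.019,-0.055],
    [0.005,0.027,-0.077],
    [0.01,0.031,-0.089],
    [0.01,0.033,-0.095],
    [0.01,0.033,-0.095],
    [0.01,0.033,-0.095],
    [0.01,0.033,-0.095]
  ],
  "yaw": [0,0,0,0,0,0,0,0]
}}

```text
time_s: 25.15
position: [0.5654, 0.0134, 0.1812]
ee_rot: [-0.746, 1.57, -2.285]
contact_force: [0.3, 0.4, -3.3]
width: 0.498
```

Call:
{"name": "send_rows", "arguments": {
  "fingers": [0.03,0.03,0.03,0.03,0.03,0.03,0.03,0.03],
  "delta_pos": [
    [0,0,0],
    [0,0,0],
    [0,0,0],
    [0,0,0],
    [0,0,0],
    [0,0,0],
    [0,0,0],
    [0,0,0]
  ],
  "yaw": [0,0,0,0,0,0,0,0]
}}

```text
time_s: 25.82
position: [0.5658, 0.0147, 0.1813]
ee_rot: [2.44, 1.571, 0.902]
contact_force: [0.1, -0.6, -3.2]
width: 0.493
```

Run:
```python
from uw import *
snap('wrist','w11'); go(.565,.0186,.069,1.8)
```

```text
pos [0.5657 0.0148 0.1813] jaw 1.88 delta mm [112.3  -0.6  -3.8] turn 0.08098023612905081 j6 1.452 F [ 0.8 -0.  -4.3] w 42.3 t 25.87
```

View pics/w11.png

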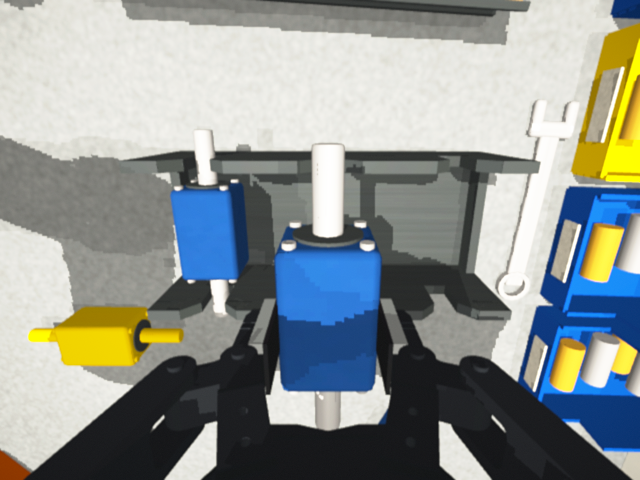

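Call:
{"name": "send_rows", "arguments": {
  "fingers": [0.03,0.03,0.03,0.03,0.03,0.03,0.03,0.03],
  "delta_pos": [
    [0.02,-0.0005,-0.003],
    [0.04,-0.0005,-0.003],
    [0.055,-0.0005,-0.003],
    [0.068,-0.0005,-0.003],
    [0.08,-0.0005,-0.003],
    [0.09,-0.0005,-0.003],
    [0.096,-0.0005,-0.003],
    [0.1,-0.0005,-0.003]
  ],
  "yaw": [0,0,0,0,0,0,0,0]
}}

```text
time_s: 26.53
position: [0.5649, 0.0178, 0.0807]
ee_rot: [-1.762, 1.57, 2.983]
contact_force: [-0.5, -0.1, -3.5]
width: 0.497
```

Call:
{"name": "send_rows", "arguments": {
  "fingers": [0.03,0.03,0.03,0.03,0.03,0.03,0.03,0.03],
  "delta_pos": [
    [0.002,0,0],
    [0.004,0,0],
    [0.006,0,0],
    [0.008,0,0],
    [0.01,0,0],
    [0.011,0,0],
    [0.012,0,0],
    [0.013,0,0]
  ],
  "yaw": [0,0,0,0,0,0,0,0]
}}

```text
time_s: 27.2
position: [0.5652, 0.0177, 0.0684]
ee_rot: [1.974, 1.571, 0.435]
contact_force: [0.2, 0.6, -2.6]
width: 0.496
```

Call:
{"name": "send_rows", "arguments": {
  "fingers": [0.03,0.03,0.03,0.03,0.03,0.03,0.03,0.03],
  "delta_pos": [
    [0.0005,0,0],
    [0.001,0,0],
    [0.0015,0,0],
    [0.002,0,0],
    [0.0025,0,0],
    [0.003,0,0],
    [0.003,0,0],
    [0.003,0,0]
  ],
  "yaw": [0,0,0,0,0,0,0,0]
}}

```text
time_s: 27.87
position: [0.5653, 0.0177, 0.068]
ee_rot: [1.389, 1.569, -0.149]
contact_force: [-6.6, 0.4, 16.1]
width: 0.496
```

Seated again. Release and rise.

Call:
{"name": "send_rows", "arguments": {
  "fingers": [0.044,0.046,0.05,0.055,0.06,0.065,0.065,0.065],
  "delta_pos": [
    [-0.002,0,0],
    [-0.002,0,0],
    [-0.002,0,0],
    [-0.002,0,0],
    [-0.002,0,0],
    [-0.002,0,0],
    [-0.002,0,0],
    [-0.005,0,0]
  ],
  "yaw": [0,0,0,0,0,0,0,0]
}}

```text
time_s: 28.53
position: [0.5646, 0.0178, 0.0698]
ee_rot: [-1.758, 1.569, 2.987]
contact_force: [-0.9, -0.4, -0.1]
width: 0.762
```

Call:
{"name": "send_rows", "arguments": {
  "fingers": [0.065,0.065,0.065,0.065,0.065,0.065,0.065,0.065],
  "delta_pos": [
    [-0.015,0,0],
    [-0.04,0,0],
    [-0.07,0,0],
    [-0.1,0,0],
    [-0.13,0,0],
    [-0.155,0,0],
    [-0.17,0,0],
    [-0.175,0,0]
  ],
  "yaw": [0,0,0,0,0,0,0,0]
}}

```text
time_s: 29.2
position: [0.5668, 0.0176, 0.2489]
ee_rot: [1.466, 1.565, -0.072]
contact_force: [0.0, 0.4, 0.1]
width: 0.759
```

```bash
python3 - <<'E'
from uw import *
units('w12'); go(.647,-.2515,.22,-22.6)
E
python3 meas.py
```

```text
(array([231., 215.]), array([0.4737, 0.0085]), array([87.3, 45.3]), -89.2, 0.0831)
(array([325., 217.]), array([0.564 , 0.0106]), array([86.1, 44.5]), -86.7, 0.0831)
(array([386., 410.]), array([ 0.6484, -0.2469]), array([63.7, 43.1]), 67.9, 0.043)
pos [0.5666 0.0176 0.2481] jaw 1.88 delta mm [ 28.6  71.4 271.6] turn 24.475221751594958 j6 1.457 F [-0.2  0.1  0. ] w 64.7 t 29.25
blue
(array([413., 161.]), array([ 0.6492, -0.2541]), array([74.3, 46.8]), 69.2, 0.0435)
```

View pics/w12.png

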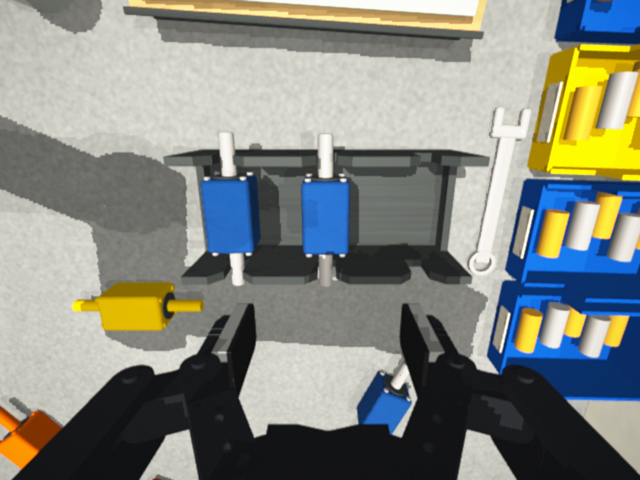

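Two units are in. Now the third, at (0.647,-0.251). Its reach of 0.69 m is within range.

Call:
{"name": "send_rows", "arguments": {
  "fingers": [0.07,0.07,0.07,0.07,0.07,0.07,0.07,0.07],
  "delta_pos": [
    [0,0.006,0.022],
    [0,0.015,0.057],
    [0,0.024,0.095],
    [0,0.034,0.132],
    [0,0.044,0.17],
    [0,0.054,0.208],
    [0.01,0.063,0.24],
    [0.02,0.071,0.271]
  ],
  "yaw": [3,6,9,12,15,18,21,24.5]
}}

```text
time_s: 29.97
position: [0.6449, -0.2529, 0.2232]
ee_rot: [-1.719, 1.569, 2.595]
contact_force: [0.4, 0.5, 0.3]
width: 0.818
```

Call:
{"name": "send_rows", "arguments": {
  "fingers": [0.07,0.07,0.07,0.07,0.07,0.07,0.07,0.07],
  "delta_pos": [
    [0.01,0,0],
    [0.02,0,0],
    [0.03,0,0],
    [0.03,0,0],
    [0.03,0,0],
    [0.03,0,0],
    [0.03,0,0],
    [0.03,0,0]
  ],
  "yaw": [0,0,0,0,0,0,0,0]
}}

```text
time_s: 30.63
position: [0.6454, -0.2508, 0.1961]
ee_rot: [1.568, 1.57, -0.398]
contact_force: [-0.0, -0.4, 0.6]
width: 0.817
```

Run:
```python
from uw import *
units('w13'); go(.647,-.2515,.027,-22.6)
```

```text
(array([332., 219.]), array([ 0.6488, -0.2504]), array([68.5, 43.3]), 67.0, 0.0441)
pos [ 0.6454 -0.2508  0.1961] jaw -22.61 delta mm [169.1   1.5   0. ] turn -0.011278794448344343 j6 1.503 F [ 0.1  1.4 -0.8] w 70.1 t 30.68
```

View pics/w13.png

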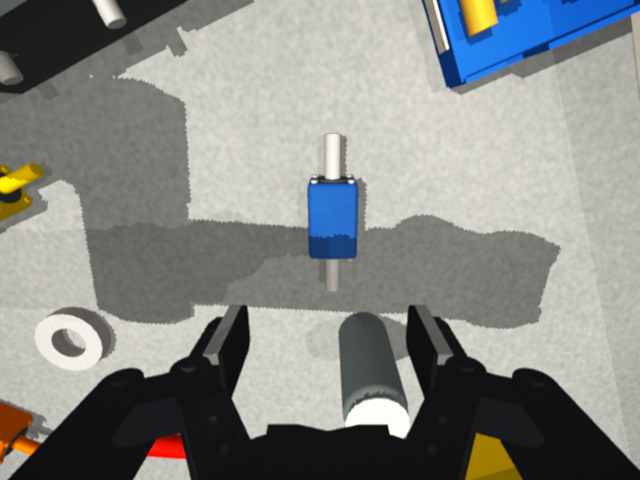

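Call:
{"name": "send_rows", "arguments": {
  "fingers": [0.07,0.07,0.07,0.07,0.07,0.07,0.07,0.07],
  "delta_pos": [
    [0.025,0.0025,-0.001],
    [0.055,0.0025,-0.001],
    [0.085,0.0025,-0.001],
    [0.115,0.0025,-0.001],
    [0.14,0.0025,-0.001],
    [0.155,0.0025,-0.001],
    [0.165,0.0025,-0.001],
    [0.169,0.0025,-0.001]
  ],
  "yaw": [0.3,0.3,0.3,0.3,0.3,0.3,0.3,0.3]
}}

```text
time_s: 31.35
position: [0.6468, -0.2503, 0.0248]
ee_rot: [-1.662, 1.569, 2.65]
contact_force: [-0.9, -1.3, -0.3]
width: 0.818
```

Call:
{"name": "send_rows", "arguments": {
  "fingers": [0.06,0.05,0.045,0.04,0.03,0.03,0.03,0.03],
  "delta_pos": [
    [0.0,0,0],
    [0.0,0,0],
    [0.0,0,0],
    [0.0,0,0],
    [0.0,0,0],
    [0.0,0,0],
    [0.0,0,0],
    [0.0,0,0]
  ],
  "yaw": [0,0,0,0,0,0,0,0]
}}

```text
time_s: 32.02
position: [0.6495, -0.2517, 0.0288]
ee_rot: [1.538, 1.566, -0.433]
contact_force: [0.5, 0.2, 5.6]
width: 0.496
```

Call:
{"name": "send_rows", "arguments": {
  "fingers": [0.03,0.03,0.03,0.03,0.03,0.03,0.03,0.03],
  "delta_pos": [
    [-0.005,0,0],
    [-0.02,0,0],
    [-0.045,0,0],
    [-0.075,0,0],
    [-0.105,0,0],
    [-0.135,0,0],
    [-0.155,0,0],
    [-0.165,0,0]
  ],
  "yaw": [0,0,0,0,0,0,0,0]
}}

```text
time_s: 32.68
position: [0.6484, -0.2512, 0.1946]
ee_rot: [1.53, 1.567, -0.441]
contact_force: [0.2, -0.5, -4.4]
width: 0.498
```

Run:
```python
from uw import *
snap('wrist','w14'); go(.655,.0205,.185,1.8)
```

```text
pos [ 0.6488 -0.2514  0.1952] jaw -22.92 delta mm [   9.7 -100.2 -252.9] turn -24.72496107038856 j6 1.51 F [ 0.2 -0.4 -3.1] w 42.4 t 32.73
```

View pics/w14.png

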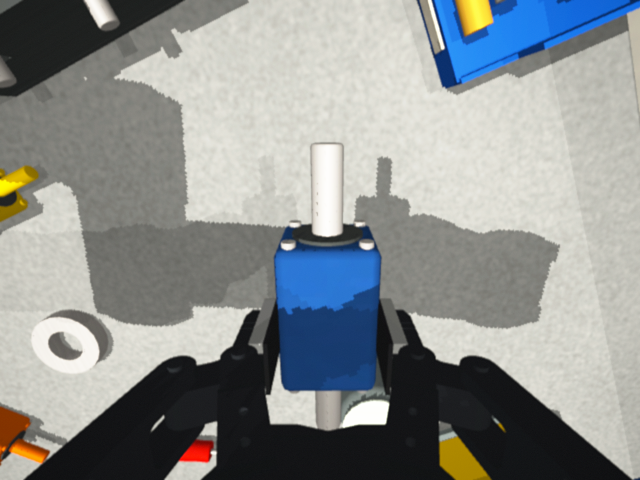

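Call:
{"name": "send_rows", "arguments": {
  "fingers": [0.03,0.03,0.03,0.03,0.03,0.03,0.03,0.03],
  "delta_pos": [
    [0,-0.008,-0.02],
    [0,-0.021,-0.052],
    [0,-0.035,-0.088],
    [0,-0.049,-0.124],
    [0,-0.063,-0.16],
    [0.003,-0.077,-0.195],
    [0.007,-0.09,-0.228],
    [0.01,-0.1,-0.253]
  ],
  "yaw": [-3,-6,-9,-12,-15,-18,-21,-24.7]
}}

```text
time_s: 33.4
position: [0.6522, 0.0245, 0.1785]
ee_rot: [-1.929, 1.566, 2.819]
contact_force: [-0.6, 0.7, -5.1]
width: 0.492
```

Call:
{"name": "send_rows", "arguments": {
  "fingers": [0.03,0.03,0.03,0.03,0.03,0.03,0.03,0.03],
  "delta_pos": [
    [0,0,0],
    [0,0,0],
    [0,0,0],
    [0,0,0],
    [0,0,0],
    [0,0,0],
    [0,0,0],
    [0,0,0]
  ],
  "yaw": [0,0,0,0,0,0,0,0]
}}

```text
time_s: 34.07
position: [0.6542, 0.0205, 0.1815]
ee_rot: [2.029, 1.571, 0.488]
contact_force: [-0.3, -0.8, -4.6]
width: 0.498
```

Run:
```python
from uw import *
snap('wrist','w15'); go(.655,.0205,.069,1.8)
```

```text
pos [0.6542 0.0206 0.1815] jaw 1.73 delta mm [1.125e+02 8.000e-01 1.000e-01] turn -0.06974708538268715 j6 1.475 F [-0.5  0.4 -4. ] w 42.1 t 34.12
```

View pics/w15.png

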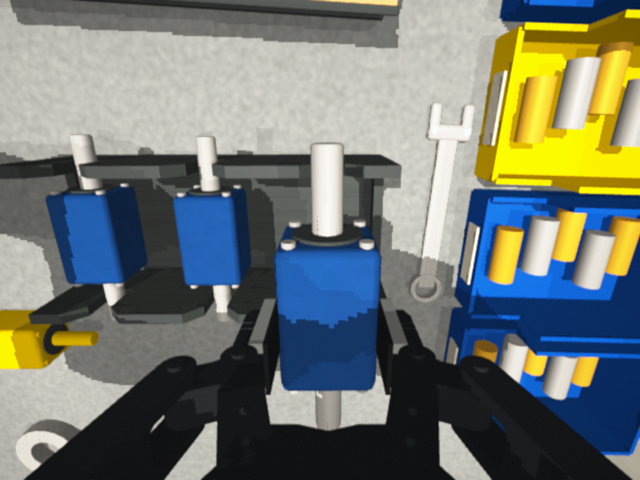

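Call:
{"name": "send_rows", "arguments": {
  "fingers": [0.03,0.03,0.03,0.03,0.03,0.03,0.03,0.03],
  "delta_pos": [
    [0.02,0.0008,0],
    [0.04,0.0008,0],
    [0.055,0.0008,0],
    [0.068,0.0008,0],
    [0.08,0.0008,0],
    [0.09,0.0008,0],
    [0.096,0.0008,0],
    [0.1,0.0008,0]
  ],
  "yaw": [0,0,0,0,0,0,0,0]
}}

```text
time_s: 34.78
position: [0.655, 0.0211, 0.0808]
ee_rot: [-2.877, 1.571, 1.866]
contact_force: [0.2, -0.5, -4.7]
width: 0.493
```

Call:
{"name": "send_rows", "arguments": {
  "fingers": [0.03,0.03,0.03,0.03,0.03,0.03,0.03,0.03],
  "delta_pos": [
    [0.002,0,0],
    [0.004,0,0],
    [0.006,0,0],
    [0.008,0,0],
    [0.01,0,0],
    [0.011,0,0],
    [0.012,0,0],
    [0.013,0,0]
  ],
  "yaw": [0,0,0,0,0,0,0,0]
}}

```text
time_s: 35.45
position: [0.6551, 0.0211, 0.0687]
ee_rot: [1.652, 1.57, 0.112]
contact_force: [-3.1, 0.3, 3.7]
width: 0.494
```

Call:
{"name": "send_rows", "arguments": {
  "fingers": [0.03,0.03,0.03,0.03,0.03,0.03,0.03,0.03],
  "delta_pos": [
    [0.0005,0,0],
    [0.001,0,0],
    [0.0015,0,0],
    [0.002,0,0],
    [0.0025,0,0],
    [0.0025,0,0],
    [0.0025,0,0],
    [0.0025,0,0]
  ],
  "yaw": [0,0,0,0,0,0,0,0]
}}

```text
time_s: 36.12
position: [0.6551, 0.0211, 0.0685]
ee_rot: [1.428, 1.569, -0.112]
contact_force: [-5.5, -0.7, 10.7]
width: 0.495
```

Call:
{"name": "send_rows", "arguments": {
  "fingers": [0.044,0.046,0.05,0.055,0.06,0.065,0.065,0.065],
  "delta_pos": [
    [-0.002,0,0],
    [-0.002,0,0],
    [-0.002,0,0],
    [-0.002,0,0],
    [-0.002,0,0],
    [-0.002,0,0],
    [-0.002,0,0],
    [-0.005,0,0]
  ],
  "yaw": [0,0,0,0,0,0,0,0]
}}

```text
time_s: 36.78
position: [0.6544, 0.0212, 0.0701]
ee_rot: [-1.765, 1.569, 2.978]
contact_force: [-0.9, -0.9, -0.1]
width: 0.759
```

Call:
{"name": "send_rows", "arguments": {
  "fingers": [0.065,0.065,0.065,0.065,0.065,0.065,0.065,0.065],
  "delta_pos": [
    [-0.015,0,0],
    [-0.04,0,0],
    [-0.07,0,0],
    [-0.1,0,0],
    [-0.13,0,0],
    [-0.155,0,0],
    [-0.17,0,0],
    [-0.175,0,0]
  ],
  "yaw": [0,0,0,0,0,0,0,0]
}}

```text
time_s: 37.45
position: [0.6565, 0.021, 0.2498]
ee_rot: [1.495, 1.565, -0.045]
contact_force: [0.3, 0.1, -0.0]
width: 0.762
```

```bash
python3 - <<'E'
from uw import *
units('w16'); go(.545,.25,.25,88.65)
E
python3 meas.py
```

```text
(array([139., 215.]), array([0.4729, 0.0068]), array([95.6, 53.9]), 80.8, 0.0829)
(array([232., 217.]), array([0.557 , 0.0102]), array([86.2, 58. ]), -88.4, 0.0831)
(array([325., 217.]), array([0.6534, 0.0139]), array([86.3, 43.8]), -88.2, 0.083)
pos [0.6563 0.021  0.2489] jaw 1.77 delta mm [  -1.7 -104.2 -232.3] turn -86.87695622404277 j6 1.475 F [-0.5 -0.1  0.2] w 65.1 t 37.5
blue
```

View pics/w16.png

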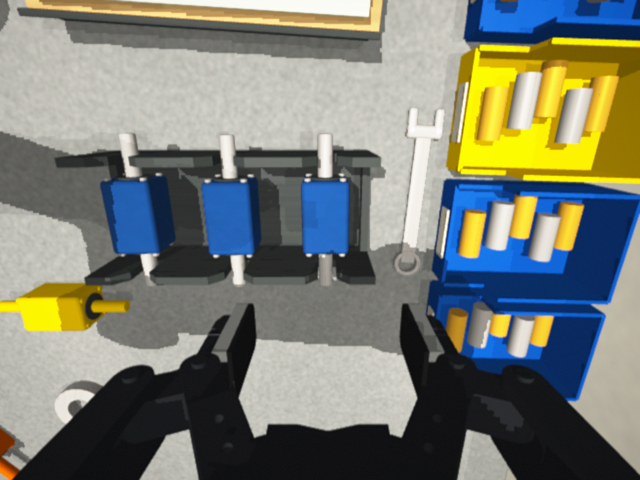

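View pics/t_m.png

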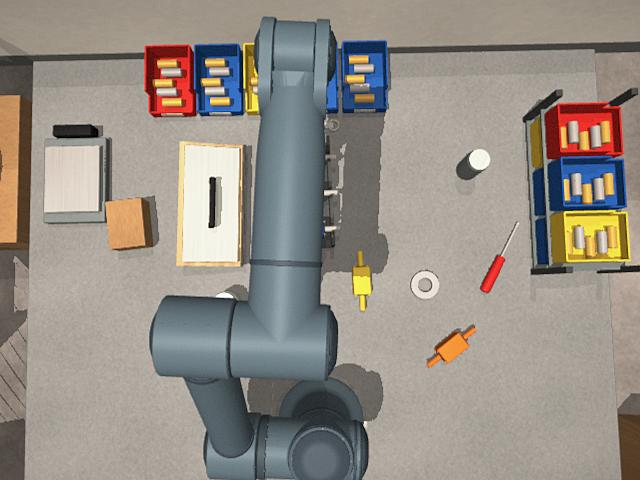

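All three are seated, tops at 0.083 m and aligned with their slots. Now back to the cover.

Call:
{"name": "send_rows", "arguments": {
  "fingers": [0.06,0.06,0.06,0.06,0.06,0.06,0.06,0.06],
  "delta_pos": [
    [0,-0.01,-0.022],
    [0,-0.023,-0.052],
    [0,-0.038,-0.085],
    [0,-0.053,-0.118],
    [0,-0.068,-0.151],
    [0,-0.083,-0.184],
    [0,-0.095,-0.212],
    [0,-0.104,-0.232]
  ],
  "yaw": [-5,-10,-16,-22,-28,-34,-40,-46]
}}

```text
time_s: 38.22
position: [0.5411, 0.2519, 0.2437]
ee_rot: [-2.308, 1.567, -3.038]
contact_force: [0.4, 1.0, 0.3]
width: 0.7
```

Call:
{"name": "send_rows", "arguments": {
  "fingers": [0.05,0.05,0.05,0.05,0.05,0.05,0.05,0.05],
  "delta_pos": [
    [0,0,0],
    [0,0,0],
    [0,0,0],
    [0,0,0],
    [0,0,0],
    [0,0,0],
    [0,0,0],
    [0,0,0]
  ],
  "yaw": [-7,-14,-21,-28,-35,-41,-41,-41]
}}

```text
time_s: 38.88
position: [0.5429, 0.2495, 0.2441]
ee_rot: [-2.81, 1.568, -2.835]
contact_force: [0.2, 0.2, 0.2]
width: 0.589
```

```bash
python3 - <<'E'
from h import *
im,d=snap('wrist','w17'); W=cloud('wrist',d)
hsv=cv2.cvtColor(im,cv2.COLOR_RGB2HSV)
m=(hsv[...,2]<60)&(W[...,2]>.085)&(W[...,2]<.12)&(abs(W[...,1]-.25)<.05)
print(*rect(m,W),sep='\n')
print([(np.round(r['point'],3),r['conf']) for r in mark_of('wrist','cover_grip')])
go(.545,.25,.105,88.65)
E
python3 - <<'E'
from meas import *
E
```

```text
(array([332., 223.]), array([0.5421, 0.2539]), array([120.3,  17.8]), -1.5, 0.1055)
[(array([0.544, 0.252, 0.101]), 0.86), (array([0.658, 0.021, 0.064]), 0.6)]
pos [0.5433 0.2496 0.2449] jaw 88.65 delta mm [139.9   0.5   1.9] turn 0.0034150011308184958 j6 0.348 F [-0.4 -0.7  0.7] w 50.1 t 38.98
blue
(array([306., 158.]), array([0.6549, 0.0211]), array([70.1, 45.9]), -87.3, 0.0834)
(array([309., 193.]), array([0.5644, 0.0173]), array([69.2, 43.9]), -86.8, 0.0839)
(array([310., 229.]), array([0.4747, 0.0154]), array([68.8, 43.2]), -87.6, 0.0837)
```

View pics/w17.png

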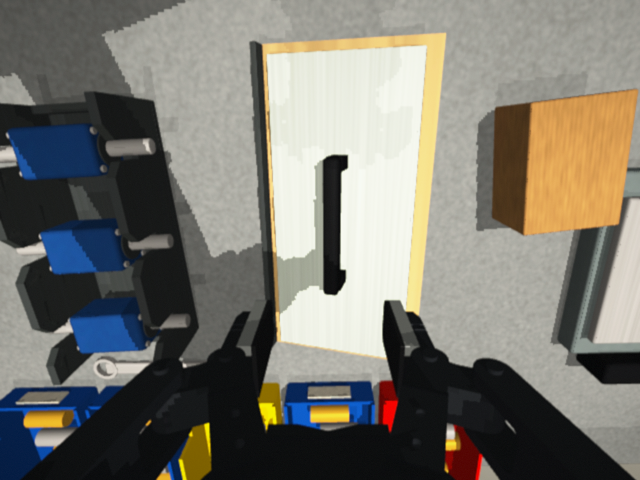

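View pics/t_m.png

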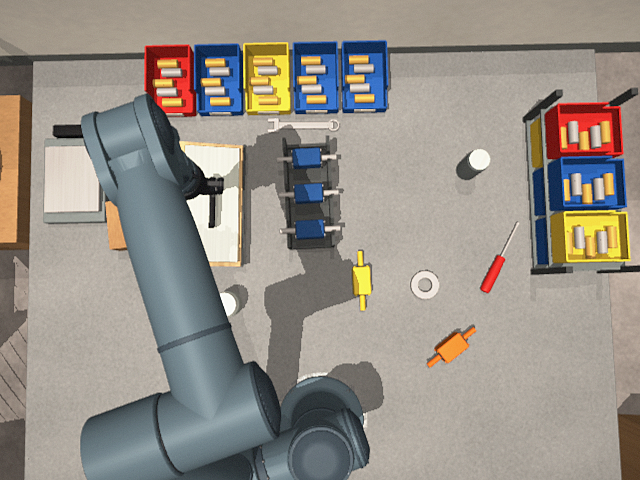

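All units check out: centres within 1–2 mm of the slot points. The bar is at (0.544,0.251,0.100), tilted with the board. I descend to grip it.

Call:
{"name": "send_rows", "arguments": {
  "fingers": [0.042,0.042,0.042,0.042,0.042,0.042,0.042,0.042],
  "delta_pos": [
    [0.02,0.0015,0],
    [0.045,0.0015,0],
    [0.07,0.0015,0],
    [0.095,0.0015,0],
    [0.115,0.0015,0],
    [0.128,0.0015,0],
    [0.135,0.0015,0],
    [0.14,0.0015,0]
  ],
  "yaw": [0,0,0,0,0,0,0,0]
}}

```text
time_s: 39.7
position: [0.5432, 0.251, 0.1048]
ee_rot: [-2.831, 1.569, -2.853]
contact_force: [0.0, 0.2, 0.5]
width: 0.496
```

Call:
{"name": "send_rows", "arguments": {
  "fingers": [0.042,0.042,0.03,0.025,0.018,0.01,0.0,0.0],
  "delta_pos": [
    [0,0,0],
    [0,0,0],
    [0,0,0],
    [0,0,0],
    [0,0,0],
    [0,0,0],
    [0,0,0],
    [0,0,0]
  ],
  "yaw": [0,0,0,0,0,0,0,0],
  "grip_force": 60
}}

```text
time_s: 40.37
position: [0.5439, 0.2513, 0.106]
ee_rot: [0.536, 1.57, 0.515]
contact_force: [0.3, -0.2, 0.0]
width: -0.001
```

Run:
```python
from h import *
snap('wrist','w18'); go(.545,.25,.105,88.65)
```

```text
pos [0.5439 0.2513 0.106 ] jaw 88.77 delta mm [ 1.  -1.3  1.1] turn 0.12420362589347178 j6 0.348 F [ 0.1 -0.6  0.3] w -0.5 t 40.42
```

View pics/w18.png

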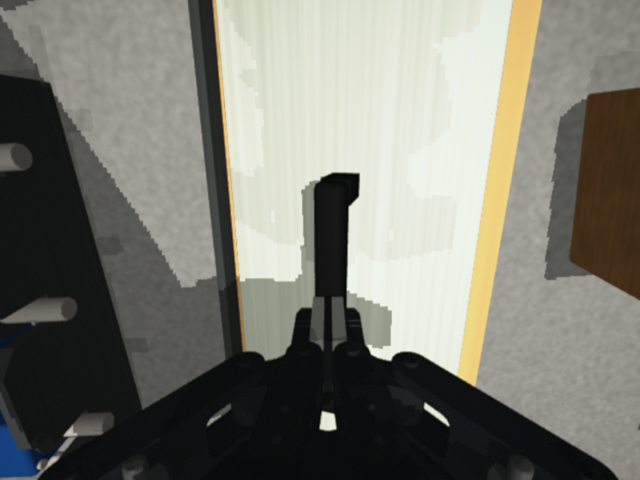

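The fingers read 0 mm, so they missed the bar. I'll see why.

Run:
```python
from h import *
im,d=snap('scene','s18')
c=cv2.resize(im[200:400,330:530,::-1],(800,800),interpolation=cv2.INTER_CUBIC)[:600]
cv2.imwrite('pics/s18c.png',c)
im,d=snap('wrist','w18b'); W=cloud('wrist',d)
for u,v in((330,200),(330,240),(330,280),(322,300),(338,300),(322,330),(338,330),(280,200),(400,200)): print(u,v,np.round(W[v,u],4))
```

```text
330 200 [0.4887 0.2529 0.1071]
330 240 [0.5067 0.2526 0.1059]
330 280 [0.5255 0.2522 0.1064]
322 300 [0.5308 0.2486 0.1153]
338 300 [0.5313 0.2556 0.1147]
322 330 [0.5314 0.249  0.1378]
338 330 [0.5319 0.2549 0.1372]
280 200 [0.4977 0.2254 0.0601]
400 200 [0.4956 0.2882 0.0773]
```

View pics/s18c.png

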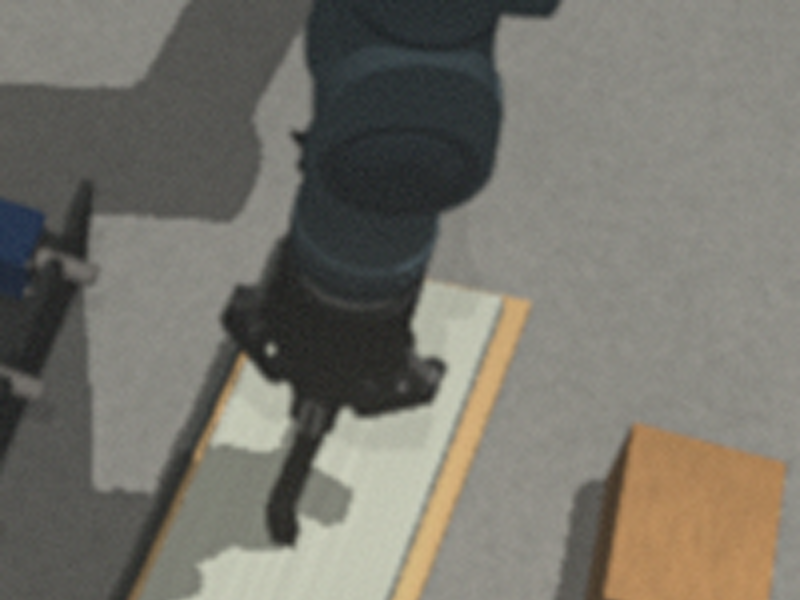

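Run:
```python
from h import *
# w17 & w9 used earlier poses; recompute with camera frame: express relative to camera then TCP using current wrist calib
s=observe(); 
from scipy.spatial.transform import Rotation as Ro
R=Ro.from_euler('xyz',s['ee_rot']).as_matrix()
for f in ('w17','w18b','w5','w6'):
    d=np.load('pics/%s.npy'%f); W=cloud('wrist',d); T=(W-s['position'])@R
    m=(T[...,0]>-.05)&(T[...,0]<.03)&(abs(T[...,1])<.07)&(abs(T[...,2])<.02)
    m[:250]=False
    print(f,m.sum(), 'tool x pctl',np.round(np.percentile(T[m][:,0],[50,90,99,100]),4))
```

```text
w17 5985 tool x pctl [-0.0329 -0.0141 -0.0066 -0.0034]
w18b 11131 tool x pctl [0.0003 0.0276 0.0298 0.03  ]
w5 6138 tool x pctl [-0.0339 -0.0174 -0.0107 -0.0083]
w6 13727 tool x pctl [-0.0157 -0.0145 -0.011  -0.0059]
```

Depth shows the visible fingertips reach only about the TCP height, not 19 mm ahead. At TCP 0.106 they closed just above the bar top (0.106). I rise, open, and go about 10 mm lower while watching force.

Call:
{"name": "send_rows", "arguments": {
  "fingers": [0.0,0.0,0.0,0.02,0.036,0.036,0.036,0.036],
  "delta_pos": [
    [-0.01,0,0],
    [-0.02,0,0],
    [-0.025,0,0],
    [-0.025,0,0],
    [-0.025,0,0],
    [-0.025,0,0],
    [-0.025,0,0],
    [-0.025,0,0]
  ],
  "yaw": [0,0,0,0,0,0,0,0]
}}

```text
time_s: 41.18
position: [0.5435, 0.2512, 0.1304]
ee_rot: [-2.913, 1.57, -2.935]
contact_force: [-0.5, -0.7, 0.2]
width: 0.416
```

Call:
{"name": "send_rows", "arguments": {
  "fingers": [0.036,0.036,0.036,0.036,0.036,0.036,0.036,0.036],
  "delta_pos": [
    [0.01,0.001,0],
    [0.018,0.001,0],
    [0.024,0.001,0],
    [0.028,0.001,0],
    [0.031,0.001,0],
    [0.033,0.001,0],
    [0.034,0.001,0],
    [0.034,0.001,0]
  ],
  "yaw": [0,0,0,0,0,0,0,0]
}}

```text
time_s: 41.85
position: [0.5439, 0.2523, 0.0968]
ee_rot: [0.997, 1.571, 0.976]
contact_force: [-0.1, 0.0, 0.0]
width: 0.421
```

Run:
```python
from h import *
snap('wrist','w19'); go(.545,.25,.105,88.65)
```

```text
pos [0.544  0.2523 0.097 ] jaw 88.77 delta mm [-8.  -2.3  1. ] turn 0.12375547395296849 j6 0.35 F [0.5 0.  0. ] w 35.9 t 41.9
```

View pics/w19.png

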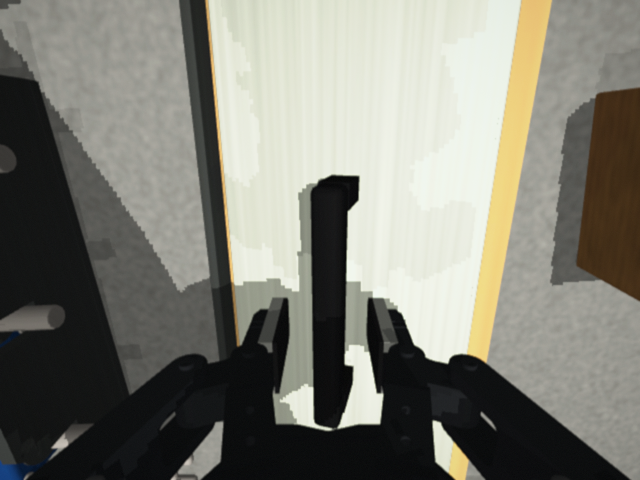

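The bar is now between the pads, with no contact. A little lower, then close.

Call:
{"name": "send_rows", "arguments": {
  "fingers": [0.036,0.036,0.036,0.036,0.036,0.036,0.036,0.036],
  "delta_pos": [
    [0.001,-0.001,0],
    [0.002,-0.001,0],
    [0.003,-0.001,0],
    [0.004,-0.001,0],
    [0.005,-0.001,0],
    [0.006,-0.001,0],
    [0.006,-0.001,0],
    [0.006,-0.001,0]
  ],
  "yaw": [0,0,0,0,0,0,0,0]
}}

```text
time_s: 42.57
position: [0.5438, 0.2513, 0.0908]
ee_rot: [3.088, 1.571, 3.067]
contact_force: [-0.2, 0.1, -0.1]
width: 0.42
```

Call:
{"name": "send_rows", "arguments": {
  "fingers": [0.03,0.025,0.02,0.015,0.01,0.005,0.0,0.0],
  "delta_pos": [
    [0,0,0],
    [0,0,0],
    [0,0,0],
    [0,0,0],
    [0,0,0],
    [0,0,0],
    [0,0,0],
    [0,0,0]
  ],
  "yaw": [0,0,0,0,0,0,0,0]
}}

```text
time_s: 43.23
position: [0.5439, 0.2513, 0.0911]
ee_rot: [0.831, 1.57, 0.809]
contact_force: [-0.8, -1.5, 4.0]
width: 0.16
```

Run:
```python
from h import *
snap('wrist','w20'); go(.545,.25,.105,88.65)
```

```text
pos [0.5439 0.2513 0.0911] jaw 88.77 delta mm [-13.9  -1.3   1.1] turn 0.11850879709332673 j6 0.348 F [-0.7 -1.3  3.9] w 13.6 t 43.28
```

View pics/w20.png

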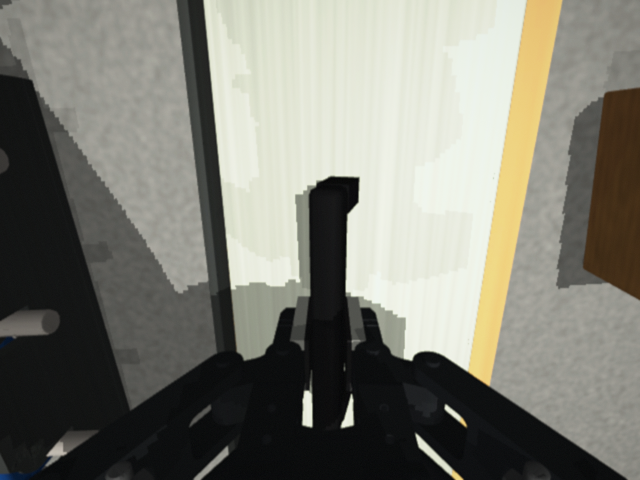

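Now gripped at 13.6 mm, bar still tilted. I lift gently with a firmer grip so the bar squares up in the pads.

Call:
{"name": "send_rows", "arguments": {
  "fingers": [0.0,0.0,0.0,0.0,0.0,0.0,0.0,0.0],
  "delta_pos": [
    [-0.002,0,0],
    [-0.005,0,0],
    [-0.009,0,0],
    [-0.014,0,0],
    [-0.02,0,0],
    [-0.025,0,0],
    [-0.03,0,0],
    [-0.03,0,0]
  ],
  "yaw": [0,0,0,0,0,0,0,0],
  "grip_force": 100
}}

```text
time_s: 43.95
position: [0.5446, 0.2516, 0.1222]
ee_rot: [0.325, 1.569, 0.304]
contact_force: [0.4, -0.1, -3.7]
width: 0.14
```

Call:
{"name": "send_rows", "arguments": {
  "fingers": [0.0,0.0,0.0,0.0,0.0,0.0,0.0,0.0],
  "delta_pos": [
    [-0.005,0,0],
    [-0.015,0,0],
    [-0.03,0,0],
    [-0.045,0,0],
    [-0.06,0,0],
    [-0.075,0,0],
    [-0.085,0,0],
    [-0.09,0,0]
  ],
  "yaw": [0,0,0,0,0,0,0,0]
}}

```text
time_s: 44.62
position: [0.5447, 0.2516, 0.2132]
ee_rot: [0.369, 1.568, 0.348]
contact_force: [0.5, -0.6, -3.5]
width: 0.132
```

```bash
cat > lev.py <<'E'
from h import *
def lev(tag):
    s=observe(); cal=get_calibration('wrist')
    im,d=snap('wrist','w'+tag); W=cloud('wrist',d,cal)
    hsv=cv2.cvtColor(im,cv2.COLOR_RGB2HSV)
    p0=s['position']
    m=(hsv[...,1]<50)&(hsv[...,2]>110)&(abs(W[...,2]-p0[2]+.03)<.03)&(abs(W[...,1]-p0[1])<.075)
    m[300:]=False
    q=W[m]; c,w,U=pca(q); n=U[:,0]*np.sign(U[2,0]); print('cover n',np.round(n,3),'c',c.round(4),m.sum(),np.sqrt(w[0]))
    (cc,ss,a)=cv2.minAreaRect((q[:,:2]*1000).astype(np.float32)); print('rect',cc,ss,a)
    # edges y per x
    xb=np.round(q[:,0],2)
    for x in np.unique(xb)[::3]:
        g=q[xb==x]; print(x,g[:,1].min().round(4),g[:,1].max().round(4),len(g))
    b=(hsv[...,2]<60)&(abs(W[...,2]-p0[2])<.02)&(abs(W[...,1]-p0[1])<.02); b[290:]=False
    q=W[b]; print('bar',q.mean(0).round(4),q[:,:2].min(0).round(4),np.degrees(np.arctan(np.polyfit(q[:,0],q[:,1],1)[0])), 'z slope', np.polyfit(q[:,0],q[:,2],1)[0])
E
python3 - <<'E'
from lev import *
lev('21'); snap('scene','s21'); go(.565,.0186,.215,91.8)
E
```

```text
cover n [-0.008 -0.199  0.98 ] c [0.4684 0.2631 0.1912] 80628 0.0006673390237549785
rect (481.5133056640625, 259.3895263671875) (132.66348266601562, 147.90768432617188) 88.84081268310547
0.41 0.1945 0.302 2869
0.44 0.1944 0.3265 7750
0.47 0.1935 0.3256 6425
0.5 0.1926 0.3242 4590
0.53 0.1923 0.3239 3943
bar [0.5004 0.2528 0.2241] [0.4825 0.2445] -4.486756128788729 z slope 0.2078288225927774
pos [0.5445 0.2515 0.2121] jaw 88.78 delta mm [  -3.1 -232.4   25.5] turn -3.023993659828463 j6 0.348 F [-0.2  0.2 -3.6] w 11.8 t 44.72
```

View pics/w21.png

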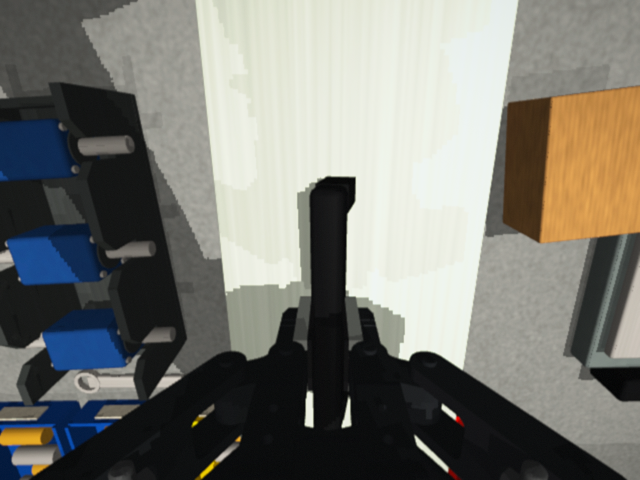

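View pics/s21.png

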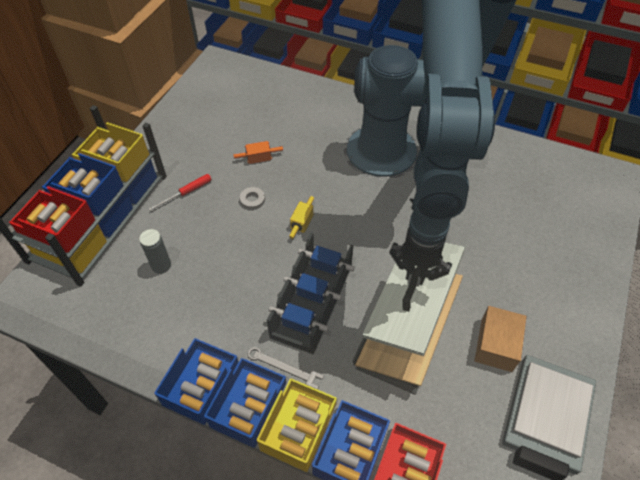

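The cover is still tilted about 11° in the grip (normal y = -0.199), though the opening is shrinking. I hold with a firmer grip and see whether it squares up.

Call:
{"name": "send_rows", "arguments": {
  "fingers": [0.0,0.0,0.0,0.0,0.0,0.0,0.0,0.0],
  "delta_pos": [
    [0,0,0],
    [0,0,0],
    [0,0,0],
    [0,0,0],
    [0,0,0],
    [0,0,0],
    [0,0,0],
    [0,0,0]
  ],
  "yaw": [0,0,0,0,0,0,0,0],
  "grip_force": 120
}}

```text
time_s: 45.38
position: [0.5438, 0.2513, 0.2108]
ee_rot: [2.33, 1.571, 2.308]
contact_force: [1.1, 0.3, -4.0]
width: 0.127
```

Call:
{"name": "send_rows", "arguments": {
  "fingers": [0.0,0.0,0.0,0.0,0.0,0.0,0.0,0.0],
  "delta_pos": [
    [0,0,0],
    [0,0,0],
    [0,0,0],
    [0,0,0],
    [0,0,0],
    [0,0,0],
    [0,0,0],
    [0,0,0]
  ],
  "yaw": [0,0,0,0,0,0,0,0]
}}

```text
time_s: 46.05
position: [0.5438, 0.2513, 0.2109]
ee_rot: [1.169, 1.571, 1.147]
contact_force: [0.1, 0.0, -3.1]
width: 0.126
```

Run:
```python
from lev import *
lev('22'); go(.565,.0186,.215,91.8)
```

```text
cover n [-0.004 -0.193  0.981] c [0.4675 0.2626 0.189 ] 80664 0.000671535445220404
rect (480.5069580078125, 258.697021484375) (132.34422302246094, 147.8772430419922) 88.84527587890625
0.41 0.1943 0.3152 3584
0.44 0.1933 0.3258 7708
0.47 0.193 0.3251 6388
0.5 0.1922 0.3242 4567
0.53 0.1919 0.3234 3902
bar [0.4995 0.2526 0.2219] [0.4815 0.2442] -4.399582949724885 z slope 0.2032330990475329
pos [0.5438 0.2513 0.2109] jaw 88.77 delta mm [  -4.1 -232.2   26.1] turn -3.026492363052668 j6 0.348 F [ 0.   0.1 -3.8] w 10.6 t 46.1
```

It's not levelling by itself. The plan: take it over the cradle tilted and touch the low side on the -y plate. Then I loosen the fingers slightly so it settles flat on the plates. With this tilt the underside centre sits about 10 mm to +y of the TCP, so I aim TCP at (0.566,0.0095).

Run:
```python
from h import *
go(.5663,.0096,.211,91.8)
```

```text
pos [0.5438 0.2513 0.2109] jaw 88.77 delta mm [-1.000e-01 -2.411e+02  2.760e+01] turn -3.026492363052668 j6 0.348 F [ 0.   0.1 -3.8] w 10.6 t 46.1
```

Call:
{"name": "send_rows", "arguments": {
  "fingers": [0.0,0.0,0.0,0.0,0.0,0.0,0.0,0.0],
  "delta_pos": [
    [0,-0.015,0.002],
    [0,-0.045,0.005],
    [0,-0.08,0.009],
    [0,-0.115,0.013],
    [0,-0.15,0.017],
    [0,-0.185,0.021],
    [0,-0.218,0.025],
    [0,-0.236,0.027]
  ],
  "yaw": [-0.5,-1,-1.5,-2,-2.5,-3,-3,-3]
}}

```text
time_s: 46.77
position: [0.5661, 0.0111, 0.211]
ee_rot: [-1.269, 1.569, -1.241]
contact_force: [0.6, 0.6, -3.3]
width: 0.125
```

Call:
{"name": "send_rows", "arguments": {
  "fingers": [0.0,0.0,0.0,0.0,0.0,0.0,0.0,0.0],
  "delta_pos": [
    [0,-0.003,0],
    [0,-0.005,0],
    [0,-0.005,0],
    [0,-0.005,0],
    [0,-0.005,0],
    [0,-0.005,0],
    [0,-0.005,0],
    [0,-0.005,0]
  ],
  "yaw": [0,0,0,0,0,0,0,0]
}}

```text
time_s: 47.43
position: [0.5659, 0.0104, 0.2109]
ee_rot: [1.205, 1.571, 1.237]
contact_force: [0.5, 0.2, -3.3]
width: 0.128
```

Run:
```python
from lev import *
lev('23'); go(.5663,.0096,.145,91.8)
```

```text
cover n [ 0.006 -0.193  0.981] c [0.489  0.0177 0.189 ] 80669 0.0006771554830955346
rect (502.4101867675781, 14.458694458007812) (147.95556640625, 132.06039428710938) 1.7125933170318604
0.43 -0.0535 0.0775 2214
0.46 -0.0528 0.0789 7784
0.49 -0.0519 0.0798 6445
0.52 -0.051 0.0807 4585
0.55 -0.0501 0.0817 3926
0.58 -0.0491 -0.0245 113
bar [0.5215 0.0094 0.2219] [0.5035 0.0012] -1.7822422159762399 z slope 0.20514883920389432
pos [0.5659 0.0102 0.2109] jaw 91.82 delta mm [65.9 -0.7  0.3] turn 0.017265746696821793 j6 -0.126 F [ 0.4 -0.9 -3.7] w 10.9 t 47.48
```

View pics/w23.png

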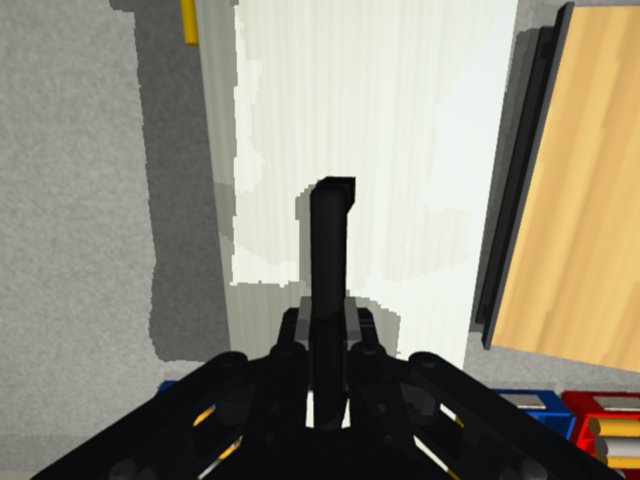

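Yaw and position agree: underside centre about (0.565,0.019), yaw 1.7°. Lower to first contact.

Call:
{"name": "send_rows", "arguments": {
  "fingers": [0.0,0.0,0.0,0.0,0.0,0.0,0.0,0.0],
  "delta_pos": [
    [0.012,0,0],
    [0.025,0,0],
    [0.038,0,0],
    [0.048,0,0],
    [0.056,0,0],
    [0.062,0,0],
    [0.065,0,0],
    [0.067,0,0]
  ],
  "yaw": [0,0,0,0,0,0,0,0]
}}

```text
time_s: 48.15
position: [0.5659, 0.0098, 0.1436]
ee_rot: [2.264, 1.571, 2.295]
contact_force: [0.1, -0.1, -4.3]
width: 0.129
```

Call:
{"name": "send_rows", "arguments": {
  "fingers": [0.0,0.0,0.0,0.0,0.0,0.0,0.0,0.0],
  "delta_pos": [
    [0.001,0,0],
    [0.002,0,0],
    [0.003,0,0],
    [0.004,0,0],
    [0.005,0,0],
    [0.006,0,0],
    [0.007,0,0],
    [0.007,0,0]
  ],
  "yaw": [0,0,0,0,0,0,0,0]
}}

```text
time_s: 48.82
position: [0.5658, 0.0098, 0.1366]
ee_rot: [2.577, 1.57, 2.608]
contact_force: [-0.3, 0.3, -3.6]
width: 0.128
```

Call:
{"name": "send_rows", "arguments": {
  "fingers": [0.0,0.0,0.0,0.0,0.0,0.0,0.0,0.0],
  "delta_pos": [
    [0.0005,0,0],
    [0.001,0,0],
    [0.0015,0,0],
    [0.002,0,0],
    [0.0025,0,0],
    [0.003,0,0],
    [0.003,0,0],
    [0.003,0,0]
  ],
  "yaw": [0,0,0,0,0,0,0,0]
}}

```text
time_s: 49.48
position: [0.5664, 0.0099, 0.1346]
ee_rot: [0.172, 1.569, 0.204]
contact_force: [-1.9, 2.5, 4.3]
width: 0.128
```

Contact came at 0.1346, as predicted for the cover's ceiling on the plate top; the rim striking the plate would have touched at 0.147. I loosen slightly so it settles.

Call:
{"name": "send_rows", "arguments": {
  "fingers": [0.014,0.016,0.018,0.02,0.022,0.024,0.026,0.026],
  "delta_pos": [
    [0,0,0],
    [0,0,0],
    [0,0,0],
    [0,0,0],
    [0,0,0],
    [0,0,0],
    [0,0,0],
    [0,0,0]
  ],
  "yaw": [0,0,0,0,0,0,0,0]
}}

```text
time_s: 50.15
position: [0.566, 0.0097, 0.1339]
ee_rot: [-0.252, 1.571, -0.221]
contact_force: [-0.2, -0.2, 1.2]
width: 0.305
```

Run:
```python
from lev import *
lev('24'); snap('scene','s24'); go(.5663,.0096,.145,91.8)
```

```text
cover n [0.001 0.001 1.   ] c [0.4901 0.0095 0.1022] 77188 0.000682727421594983
rect (502.2234802246094, 9.900955200195312) (145.4408416748047, 134.68421936035156) 1.8546695709228516
0.43 -0.0592 0.0749 4094
0.46 -0.0589 0.0757 6936
0.49 -0.0575 0.0765 5821
0.52 -0.0565 0.0773 4271
0.55 -0.0557 0.0786 3674
0.58 -0.0541 -0.0022 111
bar [0.5243 0.0105 0.1379] [0.5036 0.0034] 1.7771950061647634 z slope 0.09473917793945329
pos [0.566  0.0097 0.1339] jaw 91.77 delta mm [-11.1  -0.1   0.3] turn -0.028277237784820386 j6 -0.126 F [-0.2  0.6 -0. ] w 25.7 t 50.25
```

View pics/w24.png

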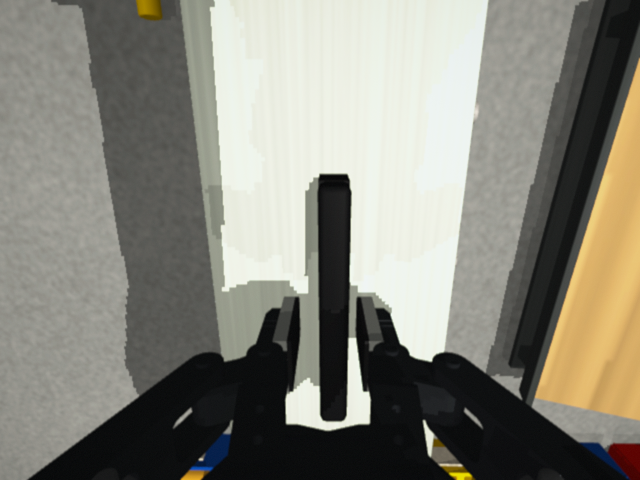

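View pics/s24.png

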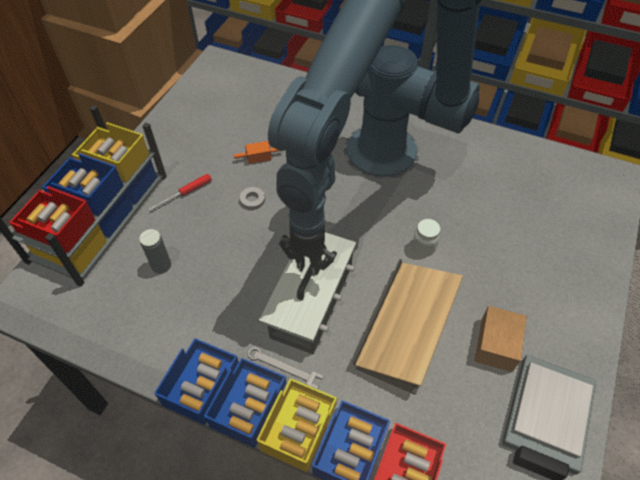

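The cover dropped level (normal (0.001,0.001,1), top at 0.102 m as at the start), but it sits about 7 mm to -y, near the end of its play. I regrip lightly, slide it 6 mm to +y, and release.

Call:
{"name": "send_rows", "arguments": {
  "fingers": [0.026,0.026,0.026,0.026,0.026,0.026,0.026,0.026],
  "delta_pos": [
    [0.001,0.002,0],
    [0.002,0.002,0],
    [0.003,0.002,0],
    [0.003,0.002,0],
    [0.003,0.002,0],
    [0.003,0.002,0],
    [0.003,0.002,0],
    [0.003,0.002,0]
  ],
  "yaw": [0,0,0,0,0,0,0,0]
}}

```text
time_s: 50.92
position: [0.5659, 0.0118, 0.1309]
ee_rot: [0.726, 1.571, 0.757]
contact_force: [0.6, 0.0, 0.2]
width: 0.306
```

Call:
{"name": "send_rows", "arguments": {
  "fingers": [0.022,0.018,0.014,0.01,0.005,0.005,0.005,0.005],
  "delta_pos": [
    [0,0,0],
    [0,0,0],
    [0,0,0],
    [0,0,0],
    [0,0,0],
    [0,0,0],
    [0,0,0],
    [0,0,0]
  ],
  "yaw": [0,0,0,0,0,0,0,0],
  "grip_force": 30
}}

```text
time_s: 51.58
position: [0.5659, 0.0124, 0.131]
ee_rot: [1.335, 1.569, 1.367]
contact_force: [-0.7, 5.0, 3.1]
width: 0.153
```

Call:
{"name": "send_rows", "arguments": {
  "fingers": [0.005,0.005,0.005,0.005,0.005,0.005,0.005,0.005],
  "delta_pos": [
    [-0.002,0,0],
    [-0.003,0.001,0],
    [-0.003,0.003,0],
    [-0.003,0.005,0],
    [-0.003,0.006,0],
    [-0.003,0.0065,0],
    [-0.003,0.0065,0],
    [-0.003,0.0065,0]
  ],
  "yaw": [0,0,0,0,0,0,0,0]
}}

```text
time_s: 52.25
position: [0.5656, 0.0181, 0.1338]
ee_rot: [-1.82, 1.57, -1.789]
contact_force: [0.1, -0.2, -4.4]
width: 0.149
```

Run:
```python
from lev import *
lev('25'); go(.5663,.0186,.145,91.8)
```

```text
cover n [0.001 0.002 1.   ] c [0.4896 0.0152 0.1049] 78469 0.000679664696857384
rect (501.61187744140625, 15.52490234375) (142.94781494140625, 134.53330993652344) 1.7340208292007446
0.43 -0.0533 0.0807 3774
0.46 -0.053 0.0813 7177
0.49 -0.0519 0.0821 6002
0.52 -0.051 0.0833 4396
0.55 -0.0499 0.0842 3757
bar [0.5233 0.0162 0.1405] [0.5033 0.0091] 1.7212570486822694 z slope 0.11575015883482852
pos [0.5656 0.0181 0.1338] jaw 91.77 delta mm [-11.2   0.5   0.7] turn -0.03126368132882362 j6 -0.111 F [ 0.1 -0.1 -3.2] w 13.0 t 52.3
```

Now centred at y≈0.0175 and lifted level by 3 mm. Set it down and release.

Call:
{"name": "send_rows", "arguments": {
  "fingers": [0.005,0.005,0.005,0.005,0.005,0.005,0.005,0.005],
  "delta_pos": [
    [0.0005,0.001,0],
    [0.001,0.001,0],
    [0.0015,0.001,0],
    [0.002,0.001,0],
    [0.0025,0.001,0],
    [0.003,0.001,0],
    [0.0035,0.001,0],
    [0.0035,0.001,0]
  ],
  "yaw": [0,0,0,0,0,0,0,0]
}}

```text
time_s: 52.97
position: [0.5656, 0.0192, 0.131]
ee_rot: [-0.14, 1.57, -0.109]
contact_force: [-3.0, 0.3, 2.6]
width: 0.153
```

Call:
{"name": "send_rows", "arguments": {
  "fingers": [0.016,0.02,0.025,0.03,0.04,0.045,0.045,0.045],
  "delta_pos": [
    [0,0,0],
    [0,0,0],
    [0,0,0],
    [0,0,0],
    [0,0,0],
    [0,0,0],
    [0,0,0],
    [0,0,0]
  ],
  "yaw": [0,0,0,0,0,0,0,0]
}}

```text
time_s: 53.63
position: [0.5657, 0.0193, 0.1303]
ee_rot: [0.748, 1.571, 0.779]
contact_force: [0.2, 0.5, -0.0]
width: 0.526
```

Call:
{"name": "send_rows", "arguments": {
  "fingers": [0.045,0.045,0.045,0.045,0.045,0.045,0.045,0.045],
  "delta_pos": [
    [-0.01,0,0],
    [-0.03,0,0],
    [-0.06,0,0],
    [-0.09,0,0],
    [-0.115,0,0],
    [-0.13,0,0],
    [-0.14,0,0],
    [-0.14,0,0]
  ],
  "yaw": [0,0,0,0,0,0,0,0]
}}

```text
time_s: 54.3
position: [0.5672, 0.0192, 0.274]
ee_rot: [-0.094, 1.565, -0.063]
contact_force: [0.6, 0.5, 0.3]
width: 0.526
```

Run:
```python
from h import *
im,d=snap('wrist','w26'); W=cloud('wrist',d)
hsv=cv2.cvtColor(im,cv2.COLOR_RGB2HSV)
print(*rect((hsv[...,2]<60)&(W[...,2]>.11)&(W[...,2]<.16),W),sep='\n')
m=(hsv[...,1]<50)&(hsv[...,2]>90)&(abs(W[...,2]-.102)<.02)&(abs(W[...,1]-.02)<.09)
q=W[m]; c,w,U=pca(q); print(U[:,0],c); print(rect(m,W))
snap('scene','s26'); go(.5663,.0186,.145,91.8)
```

```text
(array([328., 219.]), array([0.5623, 0.0185]), array([119.5,  12.6]), 2.0, 0.1371)
[3.00827478e-03 4.26938068e-04 9.99995384e-01] [0.53643911 0.01777211 0.10036687]
[(array([328., 181.]), array([0.5639, 0.0187]), array([289. , 134.3]), 1.7, 0.1004)]
pos [0.5659 0.0192 0.2709] jaw 91.78 delta mm [125.9  -0.7   0.2] turn -0.022669805865902504 j6 -0.109 F [ 0.  -0.1 -0.7] w 44.8 t 54.4
```

View pics/w26.png

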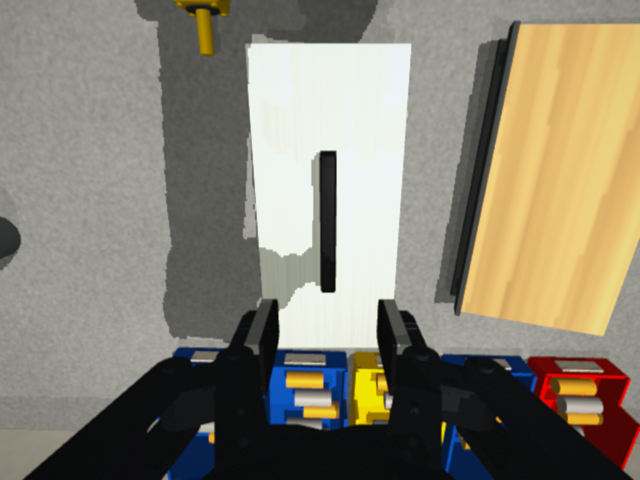

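View pics/s26.png

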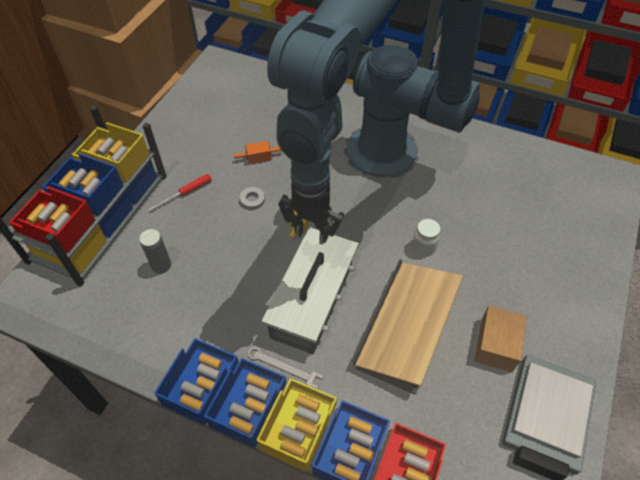

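The cover is level (0.003 rad), centred at (0.564,0.019) with yaw 1.7°. The cradle is at (0.565,0.019) with yaw 1.8°. The gripper is clear and the bystanders are in place, so I hand in.

Run:
```python
from h import *
print(job_done())
```

```text
the job is handed in; nothing more can be done
None
```

I took the cover off and laid it on the sloped rest. Then I lowered all three blue units into slots 0, 1 and 2, put the cover back and handed in at about 54 s of the 208 s allowed. No verdict was reported.

**Last checks:**
- **Units:** with the cover still on the rest, each measured within about 2 mm of its slot point and at the right height. Each was lowered until the force rose, then released. I could not see the units again once the cover was on.
- **Cover on the cradle:** it is centred to about 1 mm, with yaw 1.7° against the cradle's 1.8°, and level to 0.003 rad. Its top read 0.100 m at the end, against 0.102–0.103 m in earlier views.
- **Bystanders:** the final pictures show them, and the yellow and orange look-alikes, where they started; I did not measure them again. The gripper is clear of everything.

**What went wrong or disagreed:**
- **Wrong units:** my first move was sent in millimetres instead of metres. The per-row limit kept it on the intended line and nothing was touched.
- **Missed grip:** the first attempt to grip the cover on the rest closed just above the bar. The fingertips reach only about TCP height, not the 19 mm ahead of it that is stated. I regripped about 15 mm lower.
- **Tilted cover:** it stayed tilted about 11° in the grip, so I let it settle level on the cradle, where it ended about 7 mm off centre. I then regripped it and centred it.

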